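Index and load the rotary drilling fixture

TASK

Get the rotary drilling fixture ready for the drill press: swing the dial round (it has an upright handle) until the hole in its tab lies over the hole in the base's lug, take the locking pin with the collar out of the tool block without disturbing the tools on either side of it, and push it through both holes until its collar is down on the tab. Seat every eye bracket from the tray in a nest of its own on the dial, flat and square between the rails, and leave everything else on the bench alone.

Things in the scene. Friction and masses are not known exactly. Their poses are not given: they have to be found in the camera images.
- fixture: cast base of the rotary drilling fixture, painted green, bolted to the bench: square foot 200 x 200 x 12 mm, round body 38 mm high, a lug with a hole on its +x side. Origin on the bench at the dial's pivot axis, z up
- lug_hole (a point): centre of the mouth of the hole in the base's lug (a 52 mm square block), 127 mm from the pivot along the fixture's x and 38 mm above the bench; hole 17 mm across, straight down through the lug to the bench
- dial (a joint): angle of the dial about its upright pivot, rad, growing anticlockwise seen from above; 0 where the tab hole lies exactly over the lug hole; stops at -0.5 and 1.7. The dial stays where it is left and turns with a friction of about 0.25 N m. It is a steel disc 226 mm across and 12 mm thick, upper face 52 mm above the bench, with one square-cornered tab 48 mm wide sticking out of its rim to 149 mm from the pivot
- tab_hole (a point): centre of the upper mouth of the hole in the dial's tab, 127 mm from the pivot, on the upper face of the tab 52 mm above the bench; hole 17 mm across through the 12 mm thick tab. The tab passes 2 mm above the lug
- handle (a point): point on the axis of the dial's upright black round handle, 100 mm from the pivot, 90 degrees anticlockwise of the tab; handle 20 mm across, from the dial's face (52 mm above the bench) up to 116 mm; this point is 100 mm above the bench, 16 mm under its top
- nest0 (a point): nest on the dial, 45 degrees anticlockwise of the tab (between tab and handle): a rectangular pocket open 74 x 48 mm (long side along x) inside dark rails 6 mm wide and 8 mm high. Origin at the centre of the pocket floor, which is the dial's upper face, 52 mm above the bench; z up. It turns with the dial; its centre is 74 mm from the pivot
- nest1 (a point): nest on the dial, 135 degrees anticlockwise of the tab: a rectangular pocket open 74 x 48 mm (long side along x) inside dark rails 6 mm wide and 8 mm high. Origin at the centre of the pocket floor, which is the dial's upper face, 52 mm above the bench; z up. It turns with the dial; its centre is 74 mm from the pivot
- nest2 (a point): nest on the dial, 135 degrees clockwise of the tab: a rectangular pocket open 74 x 48 mm (long side along x) inside dark rails 6 mm wide and 8 mm high. Origin at the centre of the pocket floor, which is the dial's upper face, 52 mm above the bench; z up. It turns with the dial; its centre is 74 mm from the pivot
- nest3 (a point): nest on the dial, 45 degrees clockwise of the tab: a rectangular pocket open 74 x 48 mm (long side along x) inside dark rails 6 mm wide and 8 mm high. Origin at the centre of the pocket floor, which is the dial's upper face, 52 mm above the bench; z up. It turns with the dial; its centre is 74 mm from the pivot
- pin: steel locking pin standing in the tool block, always between two other tools: straight round shank 14 mm across and 44 mm long with a tapered nose (8 mm across at the tip, over the last 9 mm), a collar 30 mm across and 6 mm thick above it, and on top a round knurled head 24 mm across and 46 mm high; 96 mm tall in all, about 0.13 kg. Origin at the tip of the nose, z up along the pin towards the head. In the block its collar rests on the block's top
- pin_collar (a point): centre of the underside of the pin's collar, 44 mm above the tip
- block: wooden tool block fixed to the bench, 214 (x) x 60 (y) x 60 mm high, with five 18 mm square holes in one row along x, 38 mm apart, each holding one upright tool; free space on both y sides of the row. Origin at the centre of its underside, on the bench. Block and tray stand on opposite sides of the fixture, which is on which side varies
- tray: grey sheet-steel tray fixed to the bench, 340 (x) x 150 (y) mm, floor 3 mm thick, rim 14 mm high. Origin at the centre of its underside
- bracket0: one of three or four identical bare cast-aluminium eye brackets standing in the tray: base plate 70 x 44 x 12 mm (long side along x), with an upright lug on its middle, 14 mm thick (along y), 40 mm wide (along x), its round top 66 mm above the underside and an eye hole through it 46 mm up. About 0.2 kg. Origin at the centre of the underside, z up. Either way round is right in a nest. None if absent
- bracket1: one of three or four identical bare cast-aluminium eye brackets standing in the tray: base plate 70 x 44 x 12 mm (long side along x), with an upright lug on its middle, 14 mm thick (along y), 40 mm wide (along x), its round top 66 mm above the underside and an eye hole through it 46 mm up. About 0.2 kg. Origin at the centre of the underside, z up. Either way round is right in a nest. None if absent
- bracket2: one of three or four identical bare cast-aluminium eye brackets standing in the tray: base plate 70 x 44 x 12 mm (long side along x), with an upright lug on its middle, 14 mm thick (along y), 40 mm wide (along x), its round top 66 mm above the underside and an eye hole through it 46 mm up. About 0.2 kg. Origin at the centre of the underside, z up. Either way round is right in a nest. None if absent
- bracket3: one of three or four identical bare cast-aluminium eye brackets standing in the tray: base plate 70 x 44 x 12 mm (long side along x), with an upright lug on its middle, 14 mm thick (along y), 40 mm wide (along x), its round top 66 mm above the underside and an eye hole through it 46 mm up. About 0.2 kg. Origin at the centre of the underside, z up. Either way round is right in a nest. None if absent
- drift: tapered dark steel drift standing in the tool block, 15 mm thick, 118 mm tall, top 123 mm above the bench, no collar; stays there. Origin at its lower end
- punch: centre punch standing in the tool block, 15 mm thick, 112 mm tall, top 117 mm above the bench, no collar; stays there. Origin at its lower end
- chisel: flat cold chisel standing in the tool block at one end of the row, 15 x 12 mm, 115 mm tall, top 120 mm above the bench; stays there. Origin at its lower end
- scriber: scriber standing in the tool block at the other end of the row, 16 mm thick, 116 mm tall, top 121 mm above the bench; stays there. Origin at its lower end
- screwdriver: screwdriver with an orange handle, 200 mm, lying on the bench beyond the fixture; leave alone
- oil_bottle: white bottle of cutting oil, 60 mm across, 120 mm tall, standing beyond the fixture; leave alone
- wrench: wrench, 190 mm, lying on the bench beyond the fixture; leave alone
Not all that is in view belongs to the job. Leave any pink look-alike of the bracket2 alone. What is shaped like the bracket0 but orange is not meant.

How it is judged (in metres and radians):
At the end, for the whole second after the job is handed in: Pin through tab and lug, tip 24 mm or more below the lug's top, collar within 4 mm of the tab, upright within 0.1 rad, dial within 0.04 rad of 0. Each bracket present at rest in a nest: underside within 3 mm of its floor, centre within 6 mm, square within 0.1 rad, level within 0.04 rad (horizontal distance between pin and lug_hole below 0.005 m and z of pin in the frame of lug_hole below -0.024 m and horizontal distance between pin_collar and tab_hole below 0.005 m and z of pin_collar in the frame of tab_hole below 0.004 m and angle between pin's own z axis and vertical below 0.1 rad and linear speed of each of pin, bracket0, bracket1, bracket2, bracket3 below 0.02 m/s and value of joint dial between -0.04 and 0.04 rad and ((horizontal distance between bracket0 and nest0 below 0.006 m and z of bracket0 in the frame of nest0 between -0.003 and 0.003 m and angle between the x axis of bracket0 and the x axis of nest0, either way round below 0.1 rad) or (horizontal distance between bracket0 and nest1 below 0.006 m and z of bracket0 in the frame of nest1 between -0.003 and 0.003 m and angle between the x axis of bracket0 and the x axis of nest1, either way round below 0.1 rad) or (horizontal distance between bracket0 and nest2 below 0.006 m and z of bracket0 in the frame of nest2 between -0.003 and 0.003 m and angle between the x axis of bracket0 and the x axis of nest2, either way round below 0.1 rad) or (horizontal distance between bracket0 and nest3 below 0.006 m and z of bracket0 in the frame of nest3 between -0.003 and 0.003 m and angle between the x axis of bracket0 and the x axis of nest3, either way round below 0.1 rad)) and angle between each of bracket0, bracket1, bracket2, bracket3's own z axis and vertical below 0.04 rad and ((horizontal distance between bracket1 and nest0 below 0.006 m and z of bracket1 in the frame of nest0 between -0.003 and 0.003 m and angle between the x axis of bracket1 and the x axis of nest0, either way round below 0.1 rad) or (horizontal distance between bracket1 and nest1 below 0.006 m and z of bracket1 in the frame of nest1 between -0.003 and 0.003 m and angle between the x axis of bracket1 and the x axis of nest1, either way round below 0.1 rad) or (horizontal distance between bracket1 and nest2 below 0.006 m and z of bracket1 in the frame of nest2 between -0.003 and 0.003 m and angle between the x axis of bracket1 and the x axis of nest2, either way round below 0.1 rad) or (horizontal distance between bracket1 and nest3 below 0.006 m and z of bracket1 in the frame of nest3 between -0.003 and 0.003 m and angle between the x axis of bracket1 and the x axis of nest3, either way round below 0.1 rad)) and ((horizontal distance between bracket2 and nest0 below 0.006 m and z of bracket2 in the frame of nest0 between -0.003 and 0.003 m and angle between the x axis of bracket2 and the x axis of nest0, either way round below 0.1 rad) or (horizontal distance between bracket2 and nest1 below 0.006 m and z of bracket2 in the frame of nest1 between -0.003 and 0.003 m and angle between the x axis of bracket2 and the x axis of nest1, either way round below 0.1 rad) or (horizontal distance between bracket2 and nest2 below 0.006 m and z of bracket2 in the frame of nest2 between -0.003 and 0.003 m and angle between the x axis of bracket2 and the x axis of nest2, either way round below 0.1 rad) or (horizontal distance between bracket2 and nest3 below 0.006 m and z of bracket2 in the frame of nest3 between -0.003 and 0.003 m and angle between the x axis of bracket2 and the x axis of nest3, either way round below 0.1 rad)) and ((horizontal distance between bracket3 and nest0 below 0.006 m and z of bracket3 in the frame of nest0 between -0.003 and 0.003 m and angle between the x axis of bracket3 and the x axis of nest0, either way round below 0.1 rad) or (horizontal distance between bracket3 and nest1 below 0.006 m and z of bracket3 in the frame of nest1 between -0.003 and 0.003 m and angle between the x axis of bracket3 and the x axis of nest1, either way round below 0.1 rad) or (horizontal distance between bracket3 and nest2 below 0.006 m and z of bracket3 in the frame of nest2 between -0.003 and 0.003 m and angle between the x axis of bracket3 and the x axis of nest2, either way round below 0.1 rad) or (horizontal distance between bracket3 and nest3 below 0.006 m and z of bracket3 in the frame of nest3 between -0.003 and 0.003 m and angle between the x axis of bracket3 and the x axis of nest3, either way round below 0.1 rad))); the robot touches nothing.
It fails at once if a tool next to the pin is pulled out of the block or pushed over (distance of any of drift, punch, chisel, scriber from where it was at the start of the episode above 0.025 m or angle between any of drift, punch, chisel, scriber's own z axis and vertical above 0.3 rad).
It fails at once if the screwdriver, the oil bottle or the wrench is moved by more than 4 cm (distance of any of screwdriver, oil_bottle, wrench from where it was at the start of the episode above 0.04 m).
Of bracket0, bracket1, bracket2, bracket3 only 3 to 4 are there at a start; the rules pass over those that are not, and their reading is None.
At some moment in a run one of bracket0, bracket1, bracket2, bracket3 may be knocked a few centimetres aside while the robot is not near it.
It also fails if it takes over 208 s, if anything falls off the work surface, if the arm or the gripper's body presses on something with over 40 N, if the wrist force passes 120 N, or if a joint passes its speed limit or range.

ROBOT

A 7-joint arm with a two-finger parallel gripper is mounted at the origin on the work surface. World frame = base frame: x ahead of the robot, y to its left, z up, the work surface at z = 0. Lengths are in m, angles in degrees, forces in N, time in s.
With the tool pointing down it reaches from about 0.425 to 0.875 m from the base axis. Payload 4.7 kg.
Tool frame: the origin (TCP) lies midway between the tips of the shut fingers; the grasp point (between the pads) lies 19 mm behind it (env.tcp_to_grasp is the distance from the TCP to the grasp point, in m); z points along the fingers, x is the direction in which the jaws open and shut, and the axes are right-handed (so a half turn about z gives the same grasp; the last joint's range is limited). The gripper opens to 87 mm and grips with 3 to 60 N. Pads are 19 mm wide; open, the fingers measure 117 mm over their backs; the gripper's body (75 mm by 190 mm) begins 51 mm behind the grasp point.
Start: joints at [74.605, 18.392, -4.016, 83.108, 1.295, 78.541, -3.26], TCP at [0.181, -0.624, 0.223] pointing down, gripper open.
Joint ranges: [-163.93, 163.93], [-17.29, 119.83], [-79.2, 71.16], [3.27, 140.29], [-89.18, 269.18], [5.43, 117.66], [-154.24, 154.24]. Speed limits (degrees/s): [147.25, 147.25, 180, 180, 180, 180, 180].

INTERFACE

Orientations are given as [roll, pitch, yaw] about the fixed x, y, z axes, in that order (R = Rz(yaw) Ry(pitch) Rx(roll)).
In Python, from cell import env, viewer gives the robot as it stands.
- The arm moves only by the shell command python3 -m pendant 'ROWS' [OPENING] [FORCE]. ROWS is JSON, a list of rows, each a list of 6 numbers: the shift along the tool's x, y, z each as a share of 0.1 m, from -1 to 1, then the turn, a rotation vector about the tool's x, y, z each as a share of 90 degrees, from -1 to 1. A call has exactly 8 rows; each row is the pose to reach, as a shift and turn from the pose commanded when the call began, along the tool's axes at that moment; what a row does not reach only later rows make up. A row lasts 1/8 s, in which the tool goes at most 62.5 mm and 10.7 degrees, less where a joint would pass 70% of its speed; a pose out of reach is approached as far as the arm can. A call with a number of a shift or a turn outside -1 to 1 is refused whole. A call with a gripper value outside its range is refused whole. OPENING is the finger opening in mm, from 0 to 87, set as the call begins (- or left out, the last holds). The fingers move at their own pace and stop on an object; FORCE is the grip in N (left out, the last holds). Time passes only in rows, so rows that repeat a pose let the fingers close, or fill a call up. It gives the time, the measured TCP pose, the force and the opening at its end, in the units of the state.
- env.get_obs(): the state, without advancing time (a new reading comes with each control period).
- viewer.read_camera(name): name is "scene" or "top" or "wrist"; returns a dict with "frame" (480x640x3 uint8, red, green, blue), "fx", "fy", "cx", "cy" (pixels), "view" (4x4, takes a point from world to camera coordinates); the wrist camera has in their place "hand_eye" (4x4, takes a point from camera to tool coordinates, whose origin is the TCP and whose axes are the tool frame's). Camera axes: x right, y down, z forward; pixel columns grow to the right and rows downward; lengths in m; the calibration is good to about 2 mm. A picture is of the moment at which its call begins: read the wrist's pose just before it. There is no depth.
- env.sign_off(): hands the job in, once; it reports no verdict.
The state is a dict: "time_s": time; "qpos": joint angles; "joint_velocities": joint speeds; "effort": joint torques, N m; "tool_pos": TCP position; "tool_rot": TCP orientation; "force": force on the tool from outside, world axes, zero at the start; "wrist_torque": the same for the moment, N m; "grip_width": finger opening in m.
Only numpy, scipy, OpenCV 4.12 (cv2) and the standard library are available. Lean on these libraries where they do the work, as an engineer would, in place of code of your own. Each camera call takes 0.05 s, during which the arm holds its last target.

## Working session

There is one attempt and no reset: what is moved stays moved. The work goes in short steps, Python scripts to look and compute and a shell command to move; the robot and the scene stay as the last step left them, time stands still between calls to the robot, and variables do not carry over. Pictures are saved under pics/ and viewed, and the job is handed in when it is done.

```bash
ls; mkdir -p pics; python3 - <<'E'
from cell import env, viewer
import cv2
print(env.get_obs())
for n in ["scene","top","wrist"]:
    c=viewer.read_camera(n); cv2.imwrite(f"pics/{n}0.png",c["frame"][:,:,::-1])
    print(n,{k:(v.tolist() if hasattr(v,'tolist') else v) for k,v in c.items() if k!="frame"})
E
```

```text
pics
{'time_s': 0.0, 'qpos': array([74.60496511, 18.43991152, -4.01373762, 83.17580288,  1.29388113,
       78.53974068, -3.25959586]), 'joint_velocities': array([-0.05209584, -0.05176041, -0.00762532, -0.05325116,  0.03615804,
        0.07249092, -0.03642568]), 'effort': array([-2.46348254e-04, -4.91288316e+01, -4.04060371e-01, -3.12530744e+01,
       -6.38854830e-02,  4.36437281e-02,  1.72824857e-04]), 'tool_pos': array([ 0.18115983, -0.62366584,  0.22144371]), 'tool_rot': array([ 1.79994789e+02,  1.10282048e-01, -7.37967220e+01]), 'force': array([-0.13227945, -0.34732916,  0.37238105]), 'wrist_torque': array([ 0.00925382, -0.00232185,  0.0172217 ]), 'grip_width': 0.08747229731871617}
scene {'fx': 541.8484386715049, 'fy': 541.8484386715049, 'cx': 321.2759414504111, 'cy': 232.7377659082645, 'view': [[-0.00573235547649904, 0.9998394241623989, 0.016978397783446675, 0.06814767879084131], [0.6902705328023152, 0.016241131884480866, -0.7233690739725595, -0.29577446886272396], [-0.7235286667752003, 0.007573079011392749, -0.690252791974642, 1.4976587378128623], [0.0, 0.0, 0.0, 1.0]]}
top {'fx': 580.0104198702633, 'fy': 580.0104198702633, 'cx': 304.7589611829628, 'cy': 244.19908498157963, 'view': [[0.00906457893320677, -0.999796424999178, -0.018026146777039107, -0.04800750490673167], [-0.9990285824895153, -0.008277240983408948, -0.0432825444110268, 0.516431917812884], [0.043124526406136884, 0.018400973902657096, -0.9989002349492568, 1.5288973071718812], [0.0, 0.0, 0.0, 1.0]]}
wrist {'fx': 400.9797522890747, 'fy': 400.9797522890747, 'cx': 320.7298877704591, 'cy': 238.94799605004368, 'hand_eye': [[0.9999994959472913, 0.0009304375223560046, -0.00037734755609229807, 0.00024097797793076747], [-0.0007801041837006315, 0.9566034787744957, 0.29139179095162, -0.08066893228774255], [0.0006320938408728344, -0.2913913497043916, 0.9566037224341264, -0.16207176492444858], [0.0, 0.0, 0.0, 1.0]]}
```

View pics/scene0.png

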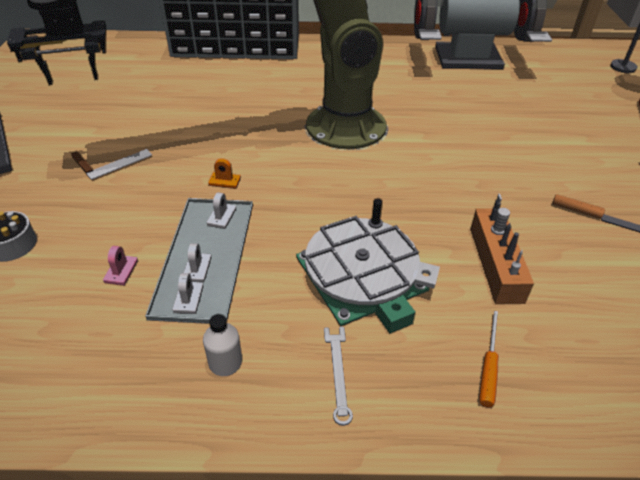

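View pics/top0.png

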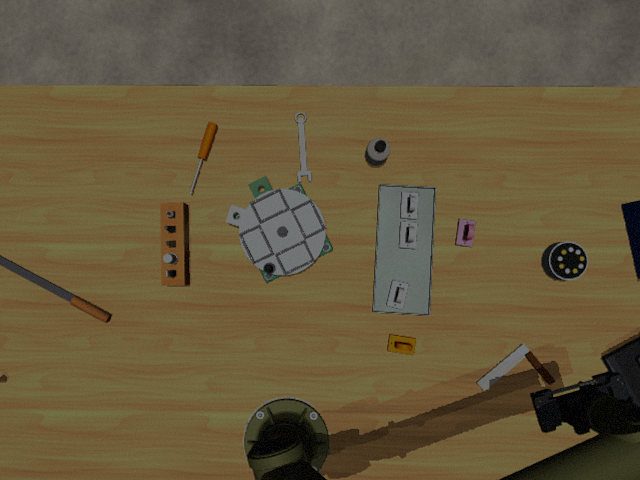

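View pics/wrist0.png

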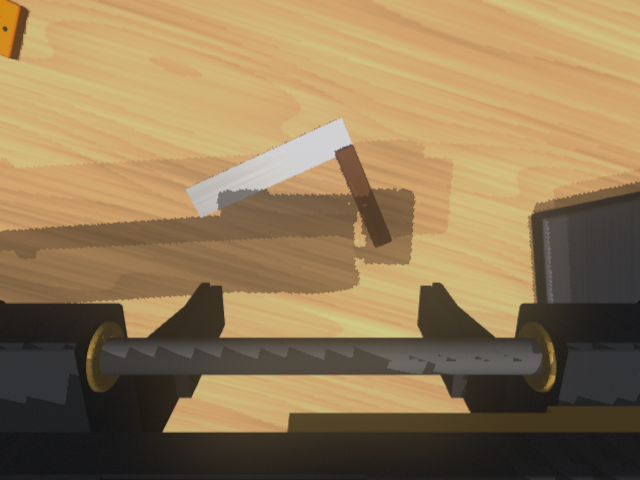

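Top view: three plain aluminium brackets stand in the tray, at (409,204), (408,234) and (397,294). The pink (466,232) and orange (402,344) ones are not meant. The fixture is at (282,232), with its green lug at (261,187), the tab at (237,215) and the handle at (268,269). The pin with its collar is in the block at about (169,258). Next I'll enlarge and measure.

```bash
cat > h.py <<'E'
from cell import env, viewer
import cv2, numpy as np
from scipy.spatial.transform import Rotation as R
def snap(n,save=None):
    o=env.get_obs(); c=viewer.read_camera(n)
    if n=="wrist":
        T=np.eye(4); T[:3,:3]=R.from_euler('xyz',o['tool_rot'],degrees=True).as_matrix(); T[:3,3]=o['tool_pos']
        c['view']=np.linalg.inv(T@np.array(c['hand_eye']))
    c['view']=np.array(c['view'])
    if save: cv2.imwrite(f"pics/{save}.png",c["frame"][:,:,::-1])
    return c
def onz(c,uv,z):
    V=np.linalg.inv(c['view']); d=V[:3,:3]@np.array([(uv[0]-c['cx'])/c['fx'],(uv[1]-c['cy'])/c['fy'],1]); o=V[:3,3]
    return o+d*(z-o[2])/d[2]
def proj(c,p):
    q=c['view']@np.append(p,1); return np.array([q[0]/q[2]*c['fx']+c['cx'],q[1]/q[2]*c['fy']+c['cy']])
def crop(c,u0,v0,w,h,name):
    k=min(800/w,600/h); f=c['frame'][v0:v0+h,u0:u0+w,::-1]
    cv2.imwrite(f"pics/{name}.png",cv2.resize(f,None,fx=k,fy=k,interpolation=cv2.INTER_CUBIC)); print("scale",k)
E
python3 - <<'E'
from h import *
c=snap("top"); crop(c,150,170,200,150,"topfix"); crop(c,365,180,125,180,"toptray")
c=snap("scene"); crop(c,290,180,250,160,"scfix")
E
```

```text
scale 4.0
scale 3.3333333333333335
scale 3.2
```

View pics/topfix.png

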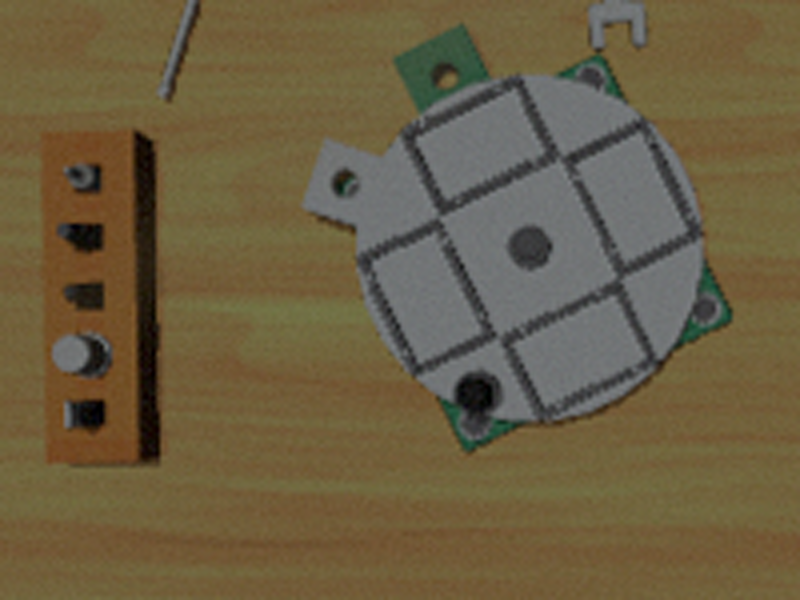

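View pics/toptray.png

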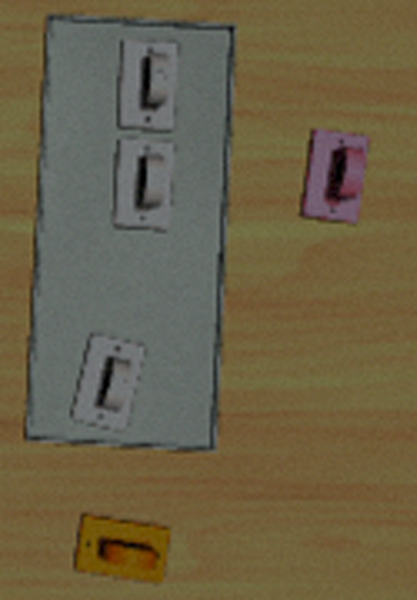

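View pics/scfix.png

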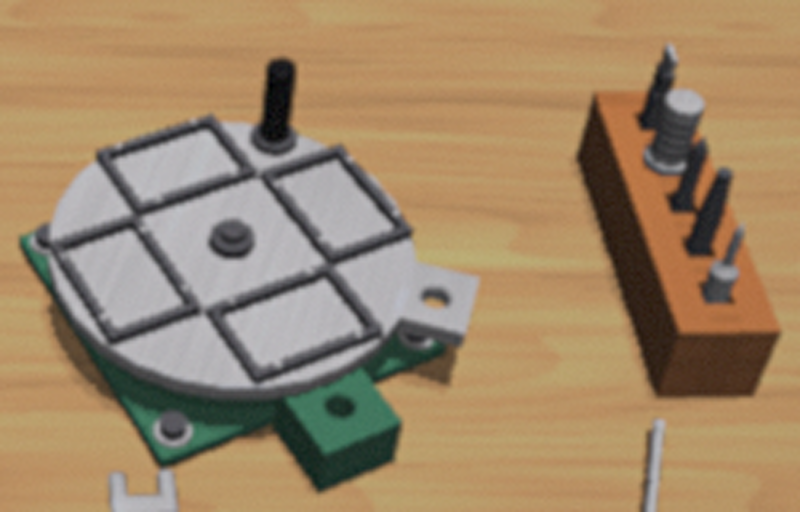

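```bash
python3 - <<'E'
from h import *
c=snap("top")
f=lambda u,v:(150+u/4-.375,170+v/4-.375)
P=onz(c,f(530,248),.056)
for n,uv,z in [("piv",(530,248),.056),("lug",(445,74),.038),("tab",(345,183),.052),("handle",(474,392),.116),("pin",(72,353),.112)]:
    p=onz(c,f(*uv),z); d=p-P; print(n,p.round(4),np.hypot(*d[:2]).round(4),np.degrees(np.arctan2(d[1],d[0])).round(2))
g=lambda u,v:(365+u/3.333-.35,180+v/3.333-.35)
for b in [[(122,40),(178,42),(176,130),(118,127)],[(117,137),(172,143),(169,230),(113,224)],[(93,333),(147,347),(123,432),(71,418)]]:
    q=np.array([onz(c,g(*x),.015) for x in b]); m=q.mean(0); e=(q[0]+q[1]-q[2]-q[3])/2; print(m.round(4),np.hypot(*e[:2]).round(4),np.degrees(np.arctan2(e[1],e[0])).round(1))
s=snap("scene")
f=lambda u,v:(290+u/3.2-.34,180+v/3.2-.34)
for n,uv,z in [("piv",(232,230),.056),("lug",(341,406),.038),("tab",(435,298),.052),("handle",(281,64),.116),("pin",(684,101),.112)]:
    print(n,onz(s,f(*uv),z).round(4))
E
```

```text
piv [0.5469 0.0144 0.056 ] 0.0 0.0
lug [0.6619 0.0724 0.038 ] 0.1288 26.78
tab [0.5884 0.1351 0.052 ] 0.1277 71.02
handle [0.4536 0.0446 0.116 ] 0.098 162.06
pin [0.4756 0.2955 0.112 ] 0.2901 104.23
[ 0.6226 -0.3191  0.015 ] 0.0698 -1.9
[ 0.544  -0.3146  0.015 ] 0.0691 -2.2
[ 0.3865 -0.2879  0.015 ] 0.0694 -15.0
piv [0.5405 0.0146 0.056 ]
lug [0.6625 0.0723 0.038 ]
tab [0.5907 0.1337 0.052 ]
handle [0.4525 0.0456 0.116 ]
pin [0.4769 0.2949 0.112 ]
```

Both views agree: the lug hole is at (0.662,0.072), bearing 26.8° from the pivot at (0.548,0.015), and the tab hole bears about 71°, so the dial has to turn about −44.5°. The handle is at (0.453,0.045) and the pin head at (0.476,0.295), standing between the end tool and a dark drift or punch. I'm moving to the handle now.

```bash
cat > plan.py <<'E'
import sys; from h import *
# usage: plan.py x y z yaw : whole shift/turn still to go, in tool axes & units
o=env.get_obs(); Rm=R.from_euler('xyz',o['tool_rot'],degrees=True)
x,y,z,yaw=map(float,sys.argv[1:5])
d=Rm.inv().apply(np.array([x,y,z])-o['tool_pos'])/.1
r=(Rm.inv()*R.from_euler('xyz',[180,0,yaw],degrees=True)).as_rotvec()/(np.pi/2)
print("t",o['time_s'].__round__(2),"tcp",o['tool_pos'].round(4),o['tool_rot'].round(2),"grip",round(o['grip_width'],4),"F",o['force'].round(1))
print("shift",d.round(3),"turn",r.round(3))
E
python3 -m pendant '[[-0.12,-0.12,0,0,0,-0.1],[-0.25,-0.25,0,0,0,-0.2],[-0.37,-0.37,0,0,0,-0.3],[-0.5,-0.5,0,0,0,-0.4],[-0.62,-0.62,0,0,0,-0.5],[-0.75,-0.75,0,0,0,-0.6],[-0.87,-0.87,0,0,0,-0.7],[-1,-1,0,0,0,-0.8]]' 60 20; python3 plan.py 0.453 0.045 0.16 71;python3 plan.py 0.46 -0.25 0.2 71
```

```text
time_s: 1.35
tool_pos: [0.2496, -0.4998, 0.2226]
tool_rot: [180.0, 0.0, -1.5]
force: [-0.2, -0.4, -0.4]
grip_width: 0.0599
t 1.35 tcp [ 0.2496 -0.4998  0.2226] [179.98   0.    -1.51] grip 0.0599 F [-0.2 -0.4 -0.4]
shift [ 1.89  -5.5    0.625] turn [ 0.     0.    -0.806]
t 1.35 tcp [ 0.2496 -0.4998  0.2226] [179.98   0.    -1.51] grip 0.0599 F [-0.2 -0.4 -0.4]
shift [ 2.037 -2.553  0.226] turn [ 0.     0.    -0.806]
```

```bash
python3 -m pendant '[[0.12,-0.12,0,0,0,0],[0.25,-0.25,0,0,0,0],[0.37,-0.37,0,0,0,0],[0.5,-0.5,0,0,0,0],[0.62,-0.62,0,0,0,0],[0.75,-0.75,0,0,0,0],[0.87,-0.87,0,0,0,0],[1,-1,0,0,0,0]]' && python3 -m pendant '[[0.12,-0.12,0,0,0,0],[0.25,-0.25,0,0,0,0],[0.37,-0.37,0,0,0,0],[0.5,-0.5,0,0,0,0],[0.62,-0.62,0,0,0,0],[0.75,-0.75,0,0,0,0],[0.87,-0.87,0,0,0,0],[1,-1,0,0,0,0]]' && python3 -c "
from h import *
snap('wrist','w1')"; python3 plan.py 0.453 0.045 0.16 71
```

```text
time_s: 2.35
tool_pos: [0.3533, -0.4028, 0.2226]
tool_rot: [180.0, -0.0, -1.8]
force: [1.0, 1.0, -0.8]
grip_width: 0.0601
time_s: 3.35
tool_pos: [0.4564, -0.3059, 0.2225]
tool_rot: [180.0, 0.0, -1.8]
force: [-0.2, -0.6, -0.1]
grip_width: 0.0599
t 3.4 tcp [ 0.4586 -0.3032  0.2226] [-1.7992e+02 -9.0000e-02 -1.6000e+00] grip 0.0603 F [2.6 2.1 1. ]
shift [-0.155 -3.478  0.631] turn [-0.    -0.002 -0.807]
```

View pics/w1.png

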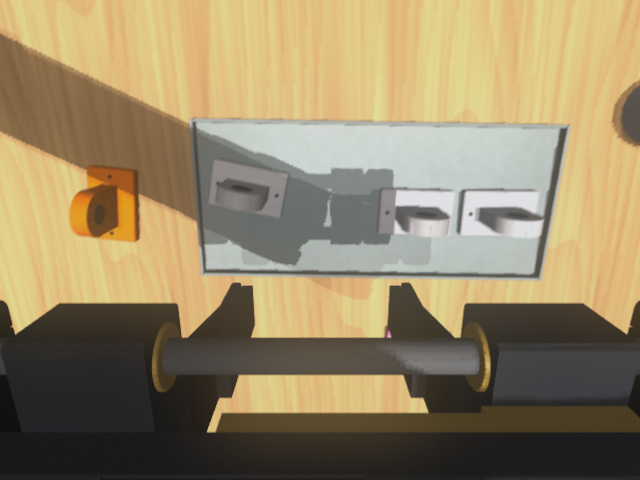

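The wrist view shows the three silver brackets in the tray at (245,190), (418,213) and (502,213), with the orange one at (105,205). Moving on to the handle.

```bash
python3 -m pendant '[[0,-0.12,0,0,0,0],[0,-0.25,0,0,0,0],[0,-0.37,0,0,0,0],[0,-0.5,0,0,0,0],[0,-0.62,0,0,0,0],[0,-0.75,0,0,0,0],[0,-0.87,0,0,0,0],[0,-1,0,0,0,0]]' && python3 -m pendant '[[0,-0.12,0,0,0,0],[0,-0.25,0,0,0,0],[0,-0.37,0,0,0,0],[0,-0.5,0,0,0,0],[0,-0.62,0,0,0,0],[0,-0.75,0,0,0,0],[0,-0.87,0,0,0,0],[0,-1,0,0,0,0]]' && python3 -c "
from h import *
c=snap('wrist','w2')"; python3 plan.py 0.453 0.045 0.16 71
```

```text
time_s: 4.4
tool_pos: [0.4588, -0.2059, 0.2225]
tool_rot: [180.0, 0.0, -1.8]
force: [-0.0, -0.1, 0.5]
grip_width: 0.06
time_s: 5.4
tool_pos: [0.462, -0.106, 0.2225]
tool_rot: [180.0, -0.0, -1.8]
force: [0.1, 0.5, -0.3]
grip_width: 0.0601
t 5.45 tcp [ 0.4621 -0.1038  0.2226] [-179.95   -0.     -1.66] grip 0.0598 F [0.3 2.4 1.1]
shift [-0.134 -1.484  0.628] turn [-0.    -0.    -0.807]
```

View pics/w2.png

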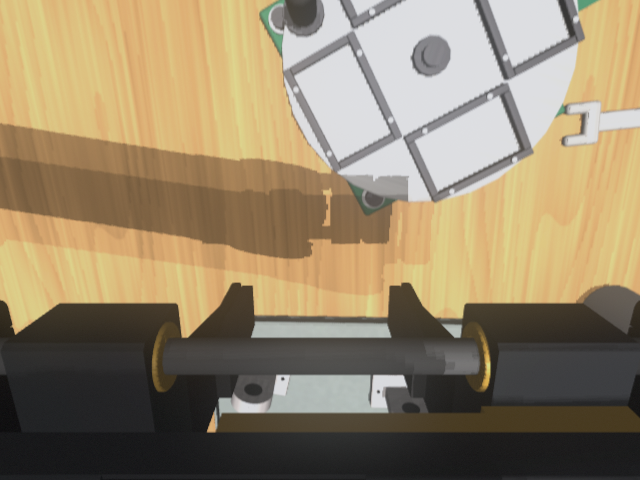

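```bash
python3 -m pendant '[[0,-0.12,0,0,0,-0.1],[0,-0.25,0,0,0,-0.2],[0,-0.37,0,0,0,-0.3],[-0.05,-0.5,0,0,0,-0.4],[-0.05,-0.62,0,0,0,-0.5],[-0.1,-0.75,0,0,0,-0.6],[-0.1,-0.87,0,0,0,-0.7],[-0.13,-1,0,0,0,-0.807]]' && python3 -c "
from h import *
c=snap('wrist','w3')
for n,p in [('handle',(.453,.045,.116))]: print(n,proj(c,p))
"; python3 plan.py 0.453 0.045 0.16 71
```

```text
time_s: 6.45
tool_pos: [0.4521, -0.006, 0.2226]
tool_rot: [180.0, 0.0, 71.1]
force: [0.0, -1.0, -0.4]
grip_width: 0.0604
handle [390.97873856 214.48498031]
t 6.5 tcp [ 0.4518 -0.0039  0.2226] [-1.7999e+02 -3.0000e-02  7.1560e+01] grip 0.0597 F [-0.6  1.5  0. ]
shift [ 0.468 -0.143  0.626] turn [-0.    -0.     0.006]
```

View pics/w3.png

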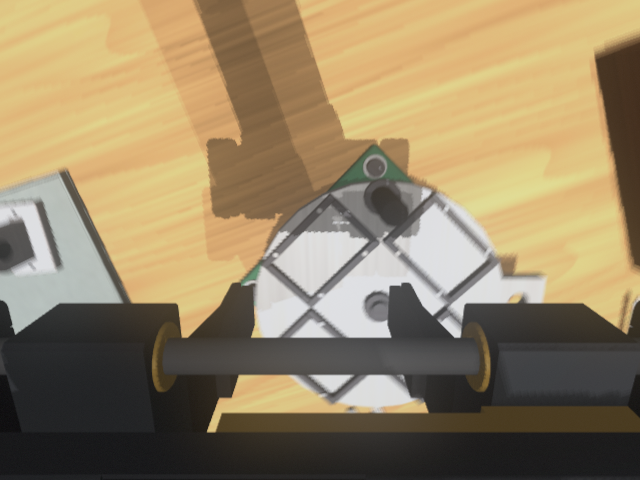

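```bash
python3 -m pendant '[[0.06,-0.02,0,0,0,0],[0.12,-0.04,0,0,0,0],[0.2,-0.06,0,0,0,0],[0.3,-0.1,0.1,0,0,0],[0.38,-0.12,0.25,0,0,0],[0.46,-0.14,0.4,0,0,0],[0.46,-0.14,0.6,0,0,0],[0.46,-0.14,0.63,0,0,0]]' && python3 -c "
from h import *
c=snap('wrist','w4')
print(proj(c,(.453,.045,.116)))
"; python3 plan.py 0.453 0.045 0.081 71
```

```text
time_s: 7.5
tool_pos: [0.4525, 0.0419, 0.1575]
tool_rot: [-179.8, 0.0, 70.9]
force: [-0.2, -0.0, 0.9]
grip_width: 0.0604
[326.03339442 269.71901695]
t 7.55 tcp [0.453  0.0419 0.1581] [-1.7985e+02  2.0000e-02  7.0850e+01] grip 0.0599 F [-0.5 -0.1  0. ]
shift [ 0.03  -0.008  0.771] turn [-0.002  0.    -0.002]
```

View pics/w4.png

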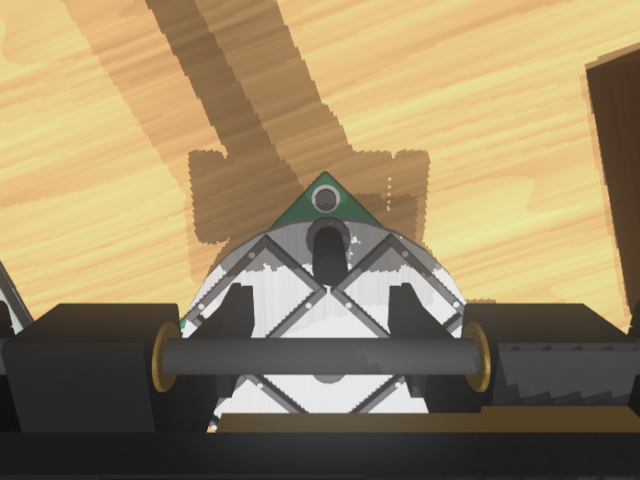

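The handle lies between the open fingers, its top at about (331,270) against the predicted (326,270). I'll descend and grip it.

```bash
python3 -m pendant '[[0.01,0,0.1,0,0,0],[0.03,0,0.2,0,0,0],[0.03,-0.01,0.3,0,0,0],[0.03,-0.01,0.4,0,0,0],[0.03,-0.01,0.5,0,0,0],[0.03,-0.01,0.6,0,0,0],[0.03,-0.01,0.7,0,0,0],[0.03,-0.01,0.77,0,0,0]]' && python3 -m pendant '[[0,0,0,0,0,0],[0,0,0,0,0,0],[0,0,0,0,0,0],[0,0,0,0,0,0],[0,0,0,0,0,0],[0,0,0,0,0,0],[0,0,0,0,0,0],[0,0,0,0,0,0]]' 10 15; python3 - <<'E'
from h import *
o=env.get_obs(); p=o['tool_pos'];print(p,o['tool_rot'],o['force'])
piv=np.array([.548,.015])
d=p[:2]-piv; print(np.hypot(*d),np.degrees(np.arctan2(d[1],d[0])))
E
```

```text
time_s: 8.55
tool_pos: [0.4538, 0.0448, 0.0818]
tool_rot: [-180.0, 0.0, 70.8]
force: [0.9, -0.1, -0.3]
grip_width: 0.0602
time_s: 9.55
tool_pos: [0.4543, 0.0453, 0.0827]
tool_rot: [180.0, -0.0, 70.9]
force: [0.8, 1.7, 1.0]
grip_width: 0.0191
[0.45425828 0.04532674 0.0827277 ] [ 1.79976969e+02 -3.69918896e-02  7.08566374e+01] [0.79748576 1.68588404 0.97231033]
0.09852522724599927 162.07289201747514
```

```bash
python3 -m pendant '[[0.087,0.004,0,0,0,0.056],[0.174,0.015,0,0,0,0.111],[0.259,0.034,0,0,0,0.167],[0.342,0.06,0,0,0,0.222],[0.423,0.094,0,0,0,0.278],[0.5,0.134,0,0,0,0.333],[0.574,0.181,0,0,0,0.389],[0.643,0.234,0,0,0,0.444]]'; python3 - <<'E'
from h import *
o=env.get_obs(); p=o['tool_pos'];print(p,o['tool_rot'],o['force'])
c=snap('top'); crop(c,200,160,160,120,"top2")
c=snap('scene'); crop(c,290,190,160,120,"sc2")
E
```

```text
time_s: 10.55
tool_pos: [0.4957, 0.0984, 0.0827]
tool_rot: [-179.9, 0.2, 30.7]
force: [-6.1, 2.1, 7.8]
grip_width: 0.0201
[0.4956682  0.09835888 0.0826519 ] [-179.91842461    0.20825028   30.71895335] [-6.1109646   2.05638677  7.81366892]
scale 5.0
scale 5.0
```

View pics/top2.png

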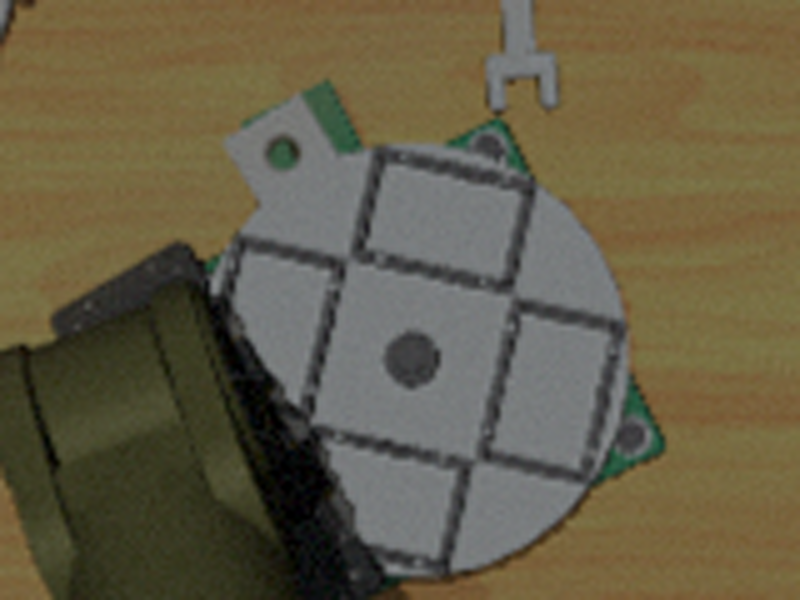

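View pics/sc2.png

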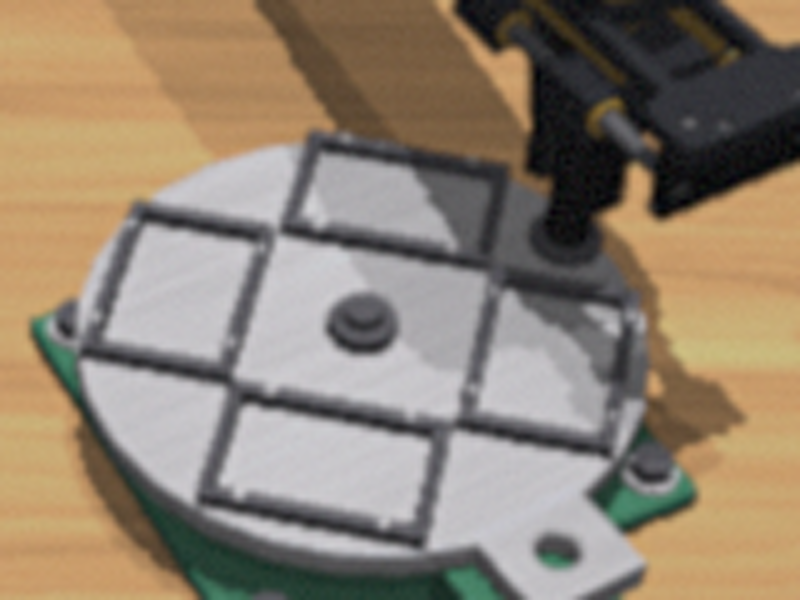

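```bash
python3 - <<'E'
from h import *
c=snap('top')
f=lambda u,v:(200+u/5-.4,160+v/5-.4)
P=onz(c,f(412,360),.054); t=onz(c,f(282,153),.052); l=np.array([.6622,.0723])
d=t-P; e=l-P[:2]
print(P,t,np.hypot(*d[:2]),np.degrees(np.arctan2(d[1],d[0])),np.degrees(np.arctan2(e[1],e[0])))
E
```

```text
[0.54706128 0.01479302 0.054     ] [0.65439983 0.083667   0.052     ] 0.12753505220735023 32.68633423363175 26.540210322573678
```

```bash
python3 -m pendant '[[0.02,0.001,0,0,0,0.012],[0.04,0.002,0,0,0,0.025],[0.06,0.003,0,0,0,0.037],[0.08,0.004,0,0,0,0.05],[0.096,0.005,0,0,0,0.061],[0.096,0.005,0,0,0,0.061],[0.096,0.005,0,0,0,0.061],[0.096,0.005,0,0,0,0.061]]'; python3 - <<'E'
from h import *
o=env.get_obs(); p=o['tool_pos'];print(p,o['tool_rot'],o['force'])
c=snap('top'); crop(c,230,165,80,60,"top3")
c=snap('scene'); crop(c,370,270,80,60,"sc3")
E
```

```text
time_s: 11.7
tool_pos: [0.5046, 0.1032, 0.0826]
tool_rot: [-179.9, 0.1, 25.5]
force: [-3.3, 5.1, 5.8]
grip_width: 0.0195
[0.50459999 0.10321811 0.08264791] [-1.79931231e+02  7.21009054e-02  2.54747290e+01] [-3.2865004   5.12782284  5.77909404]
scale 10.0
scale 10.0
```

View pics/top3.png

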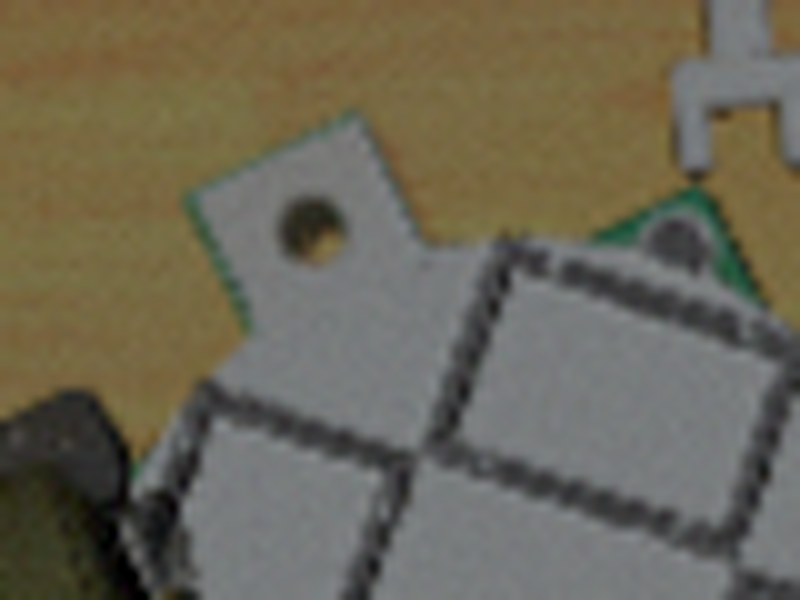

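View pics/sc3.png

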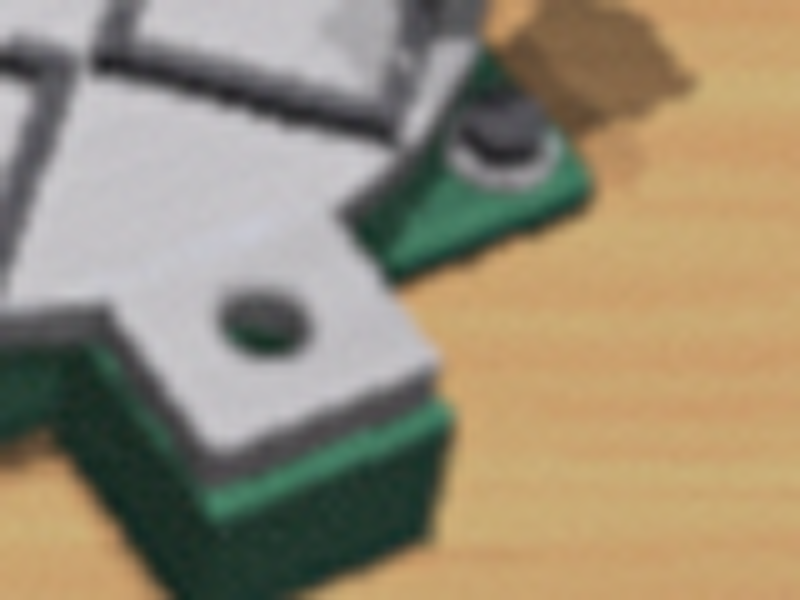

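```bash
python3 - <<'E'
from h import *
c=snap('top')
P=np.array([.5471,.0148]); t=onz(c,(231+30.75,187.65)if 0 else (260.75,187.65),.052); d=t[:2]-P
print(t,np.hypot(*d),np.degrees(np.arctan2(d[1],d[0])))
s=snap('scene'); print(onz(s,(370+26.55-.45,270+32.3-.45),.052))
# lug outline vs tab outline, top: corners
g=lambda u,v:(230+u/10-.45,165+v/10-.45)
print("tab far corners",onz(c,g(195,192),.052),onz(c,g(350,120),.052))
E
```

```text
[0.66113852 0.07139124 0.052     ] 0.1273081064362468 26.39275546735902
[0.66290454 0.07047789 0.052     ]
tab far corners [0.67113023 0.10197832 0.052     ] [0.69020756 0.06185572 0.052     ]
```

Both views put the tab hole within about 1–2 mm of the lug hole, perhaps turned 0.5° too far. I'll release, lift and check with the wrist camera.

```bash
python3 -m pendant '[[0,0,0,0,0,0],[0,0,0,0,0,0],[0,0,0,0,0,0],[0,0,-0.1,0,0,0],[0,0,-0.3,0,0,0],[0,0,-0.5,0,0,0],[0,0,-0.75,0,0,0],[0,0,-1,0,0,0]]' 60;  python3 plan.py 0.60 0.04 0.30 115
```

```text
time_s: 12.9
tool_pos: [0.5058, 0.1024, 0.184]
tool_rot: [180.0, -0.0, 25.4]
force: [-0.4, -0.2, 0.3]
grip_width: 0.0603
t 12.9 tcp [0.5058 0.1024 0.184 ] [ 1.7997e+02 -3.0000e-02  2.5400e+01] grip 0.0603 F [-0.4 -0.2  0.3]
shift [ 0.584  0.968 -1.159] turn [ 0.001 -0.    -0.996]
```

```bash
python3 plan.py 0.476 0.295 0.19 90
```

```text
t 12.9 tcp [0.5058 0.1024 0.184 ] [ 1.7997e+02 -3.0000e-02  2.5400e+01] grip 0.0603 F [-0.4 -0.2  0.3]
shift [ 0.557 -1.868 -0.061] turn [ 0.001 -0.    -0.718]
```

```bash
python3 -m pendant '[[0.03,-0.12,0,0,0,-0.09],[0.06,-0.25,0,0,0,-0.18],[0.1,-0.37,0,0,0,-0.27],[0.14,-0.5,0,0,0,-0.36],[0.18,-0.62,0,0,0,-0.45],[0.22,-0.75,0,0,0,-0.54],[0.26,-0.87,0,0,0,-0.63],[0.28,-1,-0.06,0,0,-0.718]]'; python3 plan.py 0.476 0.295 0.19 90; python3 - <<'E'
from h import *
c=snap('wrist','w5')
print(proj(c,(.476,.295,.112)), proj(c,(.476,.295,.06)))
E
```

```text
time_s: 13.9
tool_pos: [0.488, 0.2049, 0.1889]
tool_rot: [-180.0, 0.0, 90.3]
force: [0.2, -0.2, -0.1]
grip_width: 0.0601
t 13.9 tcp [0.488  0.2049 0.1889] [-1.800e+02  2.000e-02  9.027e+01] grip 0.0601 F [ 0.2 -0.2 -0.1]
shift [ 0.901 -0.116 -0.011] turn [-0.     0.     0.003]
[466.05448204 232.03484762] [441.79768741 212.79970999]
```

View pics/w5.png

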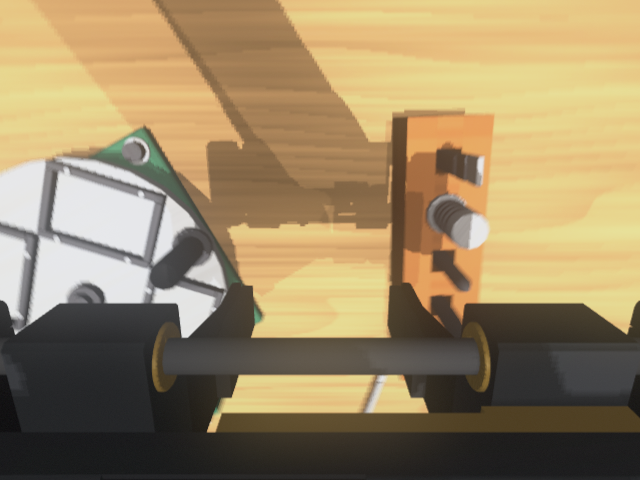

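The wrist view shows five tools in the block. The pin is the one at (465,225), the only one with a wide round head on a collar. The chisel is at (470,168) and the dark tools at (455,270) and (445,315). Enlarging to confirm.

```bash
python3 - <<'E'
from h import *
c=snap('wrist'); crop(c,390,110,140,105*2,"w5c"); crop(c,410,180,100,75,"w5d")
E
```

```text
scale 2.857142857142857
scale 8.0
```

View pics/w5d.png

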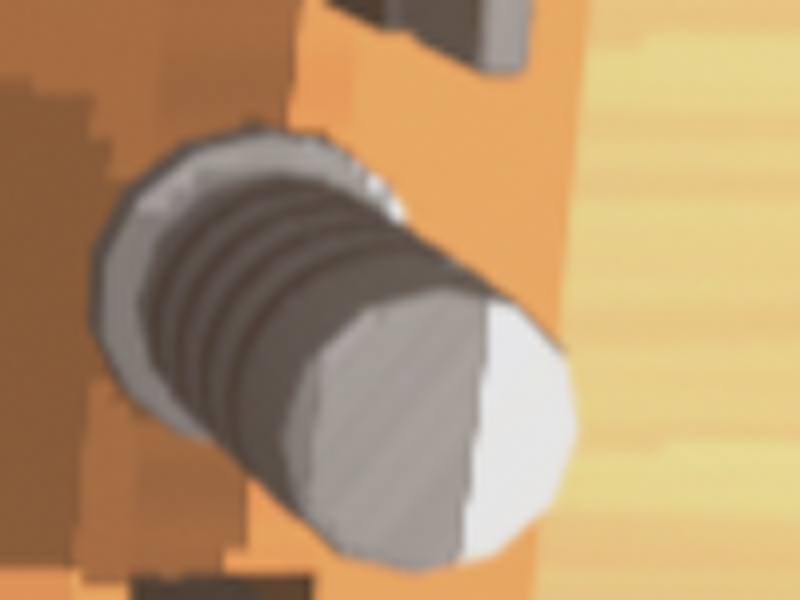

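```bash
python3 - <<'E'
from h import *
c=snap('wrist')
print(onz(c,(463.4,233.3),.112), onz(c,(441.1,215.1),.066))
E
python3 plan.py 0.476 0.294 0.12 90
```

```text
[0.47731288 0.295622   0.112     ] [0.47683534 0.29497013 0.066     ]
t 14.05 tcp [0.4882 0.2054 0.1892] [ 1.7993e+02 -1.0000e-02  8.9960e+01] grip 0.0599 F [ 0.9  0.  -0.5]
shift [ 0.886 -0.124  0.692] turn [ 0.001 -0.    -0.   ]
```

Both pin estimates agree: (0.477,0.295). Moving above it and descending.

```bash
python3 -m pendant '[[0.12,-0.01,0,0,0,0],[0.25,-0.03,0,0,0,0],[0.37,-0.05,0,0,0,0],[0.5,-0.07,0,0,0,0],[0.62,-0.09,0,0,0,0],[0.75,-0.1,0,0,0,0],[0.896,-0.112,0,0,0,0],[0.896,-0.112,0,0,0,0]]'; python3 plan.py 0.477 0.295 0.075 90; python3 - <<'E'
from h import *
c=snap('wrist','w6')
print(proj(c,(.477,.295,.112)))
E
```

```text
time_s: 15.05
tool_pos: [0.4762, 0.2961, 0.1885]
tool_rot: [-180.0, -0.1, 90.2]
force: [0.0, 0.9, 0.0]
grip_width: 0.0601
t 15.05 tcp [0.4762 0.2961 0.1885] [-1.7997e+02 -5.0000e-02  9.0160e+01] grip 0.0601 F [0.  0.9 0. ]
shift [-0.012  0.008  1.135] turn [-0.    -0.001  0.002]
[318.74350398 251.05057429]
```

View pics/w6.png

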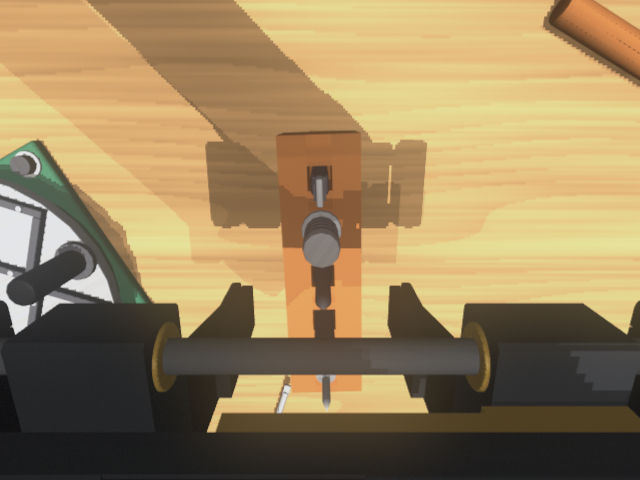

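The pin head is centred between the fingers at (321,249), as predicted. Descending.

```bash
python3 -m pendant '[[0,0,0.12,0,0,0],[0,0,0.25,0,0,0],[0,0,0.37,0,0,0],[0,0,0.5,0,0,0],[0,0,0.62,0,0,0],[0,0,0.75,0,0,0],[0,0,0.87,0,0,0],[0,0,1,0,0,0]]' && python3 -m pendant '[[0,0,0.07,0,0,0],[0,0,0.13,0,0,0],[0,0,0.13,0,0,0],[0,0,0.13,0,0,0],[0,0,0.13,0,0,0],[0,0,0.13,0,0,0],[0,0,0.13,0,0,0],[0,0,0.13,0,0,0]]' - 30;python3 plan.py 0.477 0.295 0.075 90
```

```text
time_s: 16.1
tool_pos: [0.477, 0.2944, 0.0878]
tool_rot: [180.0, -0.0, 90.0]
force: [0.7, 0.0, -0.4]
grip_width: 0.0599
time_s: 17.1
tool_pos: [0.4769, 0.2943, 0.0755]
tool_rot: [180.0, 0.0, 90.0]
force: [0.1, 0.1, -0.4]
grip_width: 0.0599
t 17.1 tcp [0.4769 0.2943 0.0755] [180.   0.  90.] grip 0.0599 F [ 0.1  0.1 -0.4]
shift [0.007 0.001 0.005] turn [0. 0. 0.]
```

Gripping, then lifting straight up.

```bash
python3 -m pendant '[[0,0,0,0,0,0],[0,0,0,0,0,0],[0,0,0,0,0,0],[0,0,0,0,0,0],[0,0,0,0,0,0],[0,0,0,0,0,0],[0,0,0,0,0,0],[0,0,0,0,0,0]]' 10 40 && python3 -m pendant '[[0,0,-0.12,0,0,0],[0,0,-0.25,0,0,0],[0,0,-0.37,0,0,0],[0,0,-0.5,0,0,0],[0,0,-0.62,0,0,0],[0,0,-0.75,0,0,0],[0,0,-0.87,0,0,0],[0,0,-1,0,0,0]]' && python3 -m pendant '[[0,0,-0.05,0,0,0],[0,0,-0.1,0,0,0],[0,0,-0.15,0,0,0],[0,0,-0.2,0,0,0],[0,0,-0.25,0,0,0],[0,0,-0.25,0,0,0],[0,0,-0.25,0,0,0],[0,0,-0.25,0,0,0]]'; python3 plan.py 0.477 0.295 0.075 90; python3 - <<'E'
from h import *
c=snap('wrist','w7'); c=snap('scene'); crop(c,430,140,160,120,"sc4")
E
```

```text
time_s: 18.1
tool_pos: [0.4769, 0.2946, 0.0755]
tool_rot: [180.0, -0.0, 90.0]
force: [0.4, 1.4, -0.3]
grip_width: 0.0232
time_s: 19.1
tool_pos: [0.4768, 0.2943, 0.1763]
tool_rot: [-180.0, 0.0, 90.0]
force: [0.1, 0.8, -0.9]
grip_width: 0.0226
time_s: 20.1
tool_pos: [0.4768, 0.2942, 0.2003]
tool_rot: [-180.0, 0.0, 90.0]
force: [-0.2, 0.9, -0.6]
grip_width: 0.0232
t 20.1 tcp [0.4768 0.2942 0.2003] [-1.7998e+02  1.0000e-02  9.0010e+01] grip 0.0232 F [-0.2  0.9 -0.6]
shift [0.008 0.003 1.253] turn [-0.  0.  0.]
scale 5.0
```

View pics/w7.png

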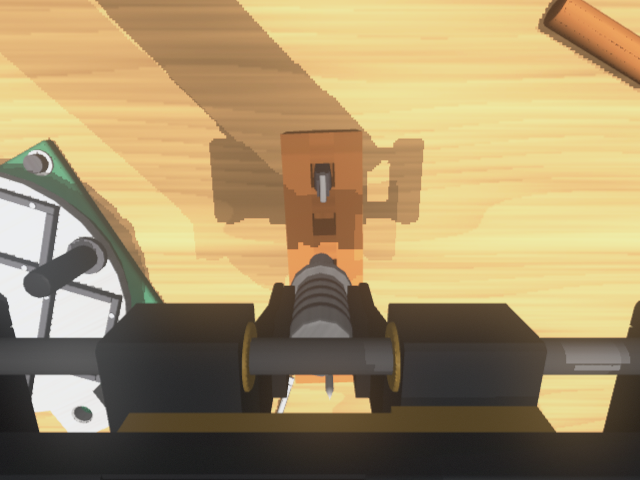

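View pics/sc4.png

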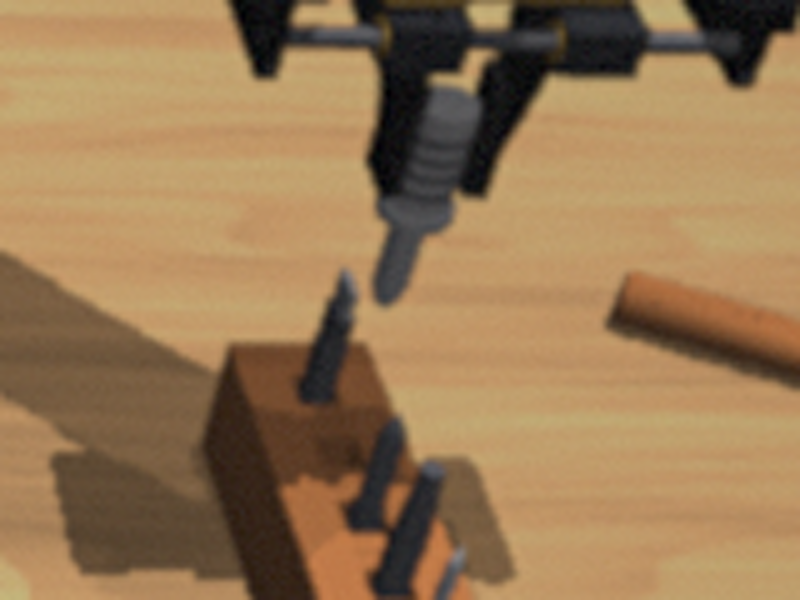

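The pin is out and the neighbouring tools still stand. The wrist view has its tip at (320,257) between the fingers. I'll work out the tip in tool coordinates and plan the move to the lug.

```bash
python3 - <<'E'
from h import *
c=snap('wrist'); crop(c,270,230,100,75,"w7c")
H=np.array(c['hand_eye'])
for y in (-.002,0,.002):
  for z in (.0595,.0145): 
    q=np.linalg.inv(H)@np.array([0,y,z,1]); print(y,z,q[0]/q[2]*c['fx']+c['cx'],q[1]/q[2]*c['fy']+c['cy'], 'px/mm',c['fx']/q[2]/1000)
E
python3 plan.py 0.662 0.072 0.2 20
```

```text
scale 8.0
-0.002 0.0595 320.6037760305858 255.88052822450493 px/mm 1.7087018907589635
-0.002 0.0145 320.6395220042411 287.1527049088693 px/mm 2.092506578478781
0 0.0595 320.6014307253775 259.0991913727432 px/mm 1.7044642729232273
0 0.0145 320.6365429981193 290.9972191000281 px/mm 2.0861550098860833
0.002 0.0595 320.59909702420674 262.3019293066983 px/mm 1.7002476218581588
0.002 0.0145 320.63358202214573 294.8184647385934 px/mm 2.0798418835517576
t 20.25 tcp [0.4769 0.2943 0.2003] [-1.7998e+02  1.0000e-02  9.0000e+01] grip 0.0226 F [ 0.2  0.1 -1.2]
shift [-2.223  1.851  0.003] turn [-0.     0.     0.778]
```

View pics/w7c.png

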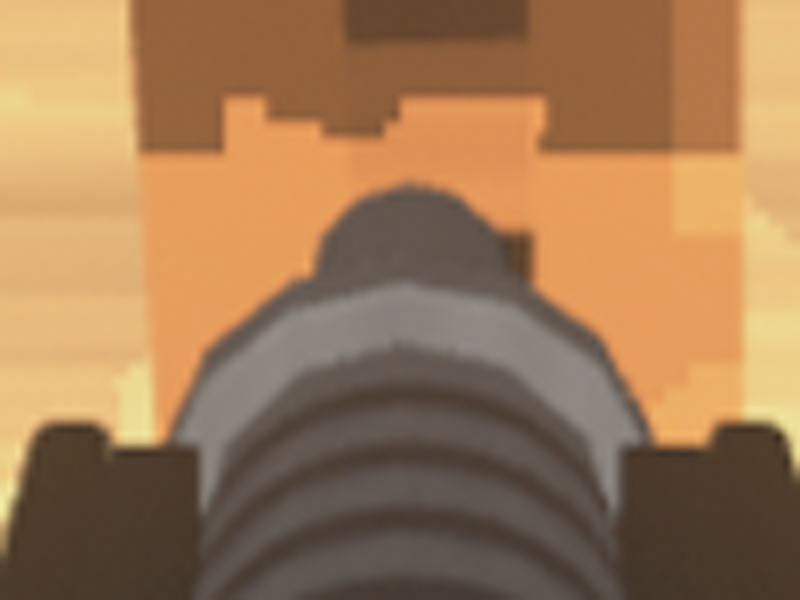

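```bash
python3 -m pendant '[[-0.08,0.06,0,0,0,0],[-0.2,0.15,0,0,0,0],[-0.35,0.27,0,0,0,0],[-0.5,0.38,0,0,0,0],[-0.65,0.5,0,0,0,0],[-0.8,0.6,0,0,0,0],[-0.9,0.68,0,0,0,0],[-0.95,0.71,0,0,0,0]]' && python3 -m pendant '[[-0.08,0.06,0,0,0,0],[-0.2,0.15,0,0,0,0],[-0.35,0.27,0,0,0,0],[-0.5,0.38,0,0,0,0],[-0.65,0.5,0,0,0,0],[-0.8,0.6,0,0,0,0],[-0.9,0.68,0,0,0,0],[-0.95,0.71,0,0,0,0]]' && python3 -m pendant '[[-0.08,0.06,0,0,0,0.08],[-0.2,0.15,0,0,0,0.17],[-0.32,0.27,0,0,0,0.26],[-0.45,0.38,0,0,0,0.35],[-0.6,0.5,0,0,0,0.44],[-0.72,0.6,0,0,0,0.53],[-0.82,0.67,0,0,0,0.62],[-0.86,0.7,0,0,0,0.7]]'; python3 plan.py 0.689 0.018 0.2 27;  python3 - <<'E'
from h import *
c=snap('wrist','w8')
print(proj(c,(.662,.072,.052)))
E
```

```text
time_s: 21.25
tool_pos: [0.5485, 0.1985, 0.2004]
tool_rot: [-180.0, -0.0, 89.9]
force: [-0.2, -0.7, -2.0]
grip_width: 0.0229
time_s: 22.25
tool_pos: [0.6194, 0.1035, 0.2003]
tool_rot: [-180.0, -0.0, 90.0]
force: [0.0, 0.3, -1.5]
grip_width: 0.023
time_s: 23.25
tool_pos: [0.6891, 0.0181, 0.2003]
tool_rot: [-180.0, 0.0, 26.8]
force: [0.4, -0.1, -2.3]
grip_width: 0.023
t 23.25 tcp [0.6891 0.0181 0.2003] [-1.7998e+02  2.0000e-02  2.6760e+01] grip 0.023 F [ 0.4 -0.1 -2.3]
shift [-0.001  0.     0.003] turn [-0.     0.    -0.003]
[320.31793041 144.23940374]
```

View pics/w8.png

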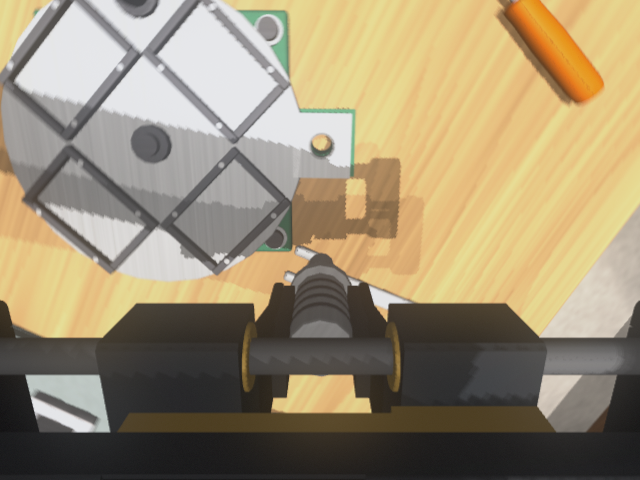

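```bash
python3 - <<'E'
from h import *
c=snap('wrist'); crop(c,290,95,80,100,"w8c")
E
```

```text
scale 6.0
```

View pics/w8c.png

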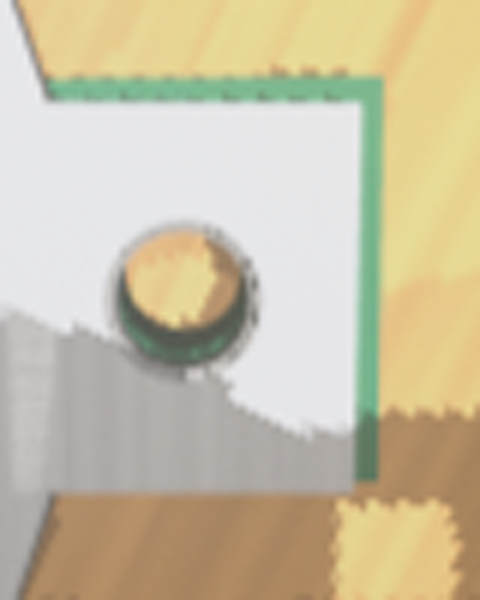

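The wrist close-up has the tab hole centred at (320,144), with the lug hole about 1.2 mm off in the ccw direction after parallax. The dial is therefore about −0.01 rad, within tolerance and clearance. I'll aim between the two.

```bash
python3 plan.py 0.6617 0.0726 0.125 26.8
```

```text
t 23.35 tcp [0.6891 0.0182 0.2004] [1.800e+02 1.000e-02 2.699e+01] grip 0.0232 F [ 0.1  0.2 -1.4]
shift [ 0.003 -0.609  0.754] turn [0.    0.    0.002]
```

```bash
python3 -m pendant '[[0,-0.1,0,0,0,0],[0,-0.22,0,0,0,0],[0,-0.35,0,0,0,0],[0,-0.48,0.1,0,0,0],[0,-0.57,0.25,0,0,0],[0,-0.609,0.4,0,0,0],[0,-0.609,0.5,0,0,0],[0,-0.609,0.6,0,0,0]]';python3 plan.py 0.6617 0.0726 0.115 26.8; python3 - <<'E'
from h import *
c=snap('wrist','w9')
c=snap('scene'); crop(c,350,230,120,90,"sc5"); c=snap('top'); crop(c,220,150,100,75,"top5")
E
```

```text
time_s: 24.35
tool_pos: [0.6614, 0.0718, 0.1395]
tool_rot: [180.0, 0.0, 27.0]
force: [-0.6, 0.1, -1.4]
grip_width: 0.0232
t 24.35 tcp [0.6614 0.0718 0.1395] [1.7999e+02 3.0000e-02 2.6950e+01] grip 0.0232 F [-0.6  0.1 -1.4]
shift [ 0.006 -0.006  0.245] turn [0.    0.    0.002]
scale 6.666666666666667
scale 8.0
```

View pics/w9.png

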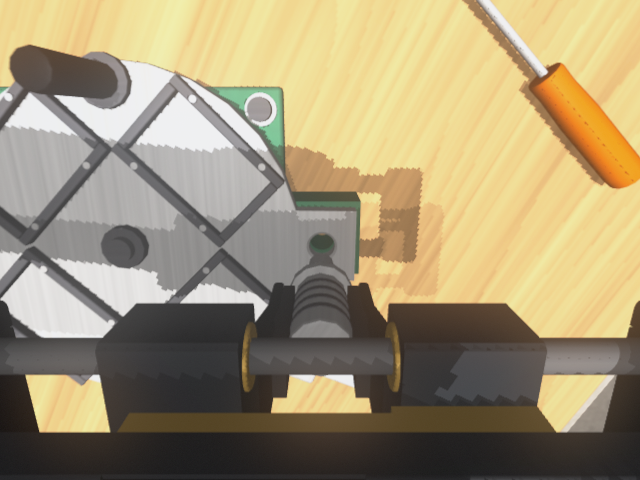

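View pics/sc5.png

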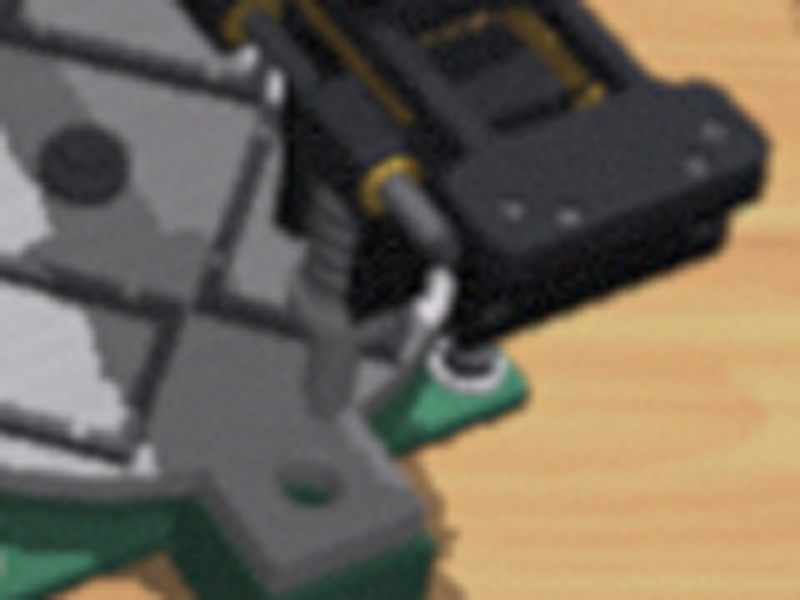

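```bash
python3 -m pendant '[[0,0,0.05,0,0,0],[0.005,-0.005,0.1,0,0,0],[0.005,-0.005,0.14,0,0,0],[0.005,-0.005,0.18,0,0,0],[0.005,-0.005,0.22,0,0,0],[0.005,-0.005,0.26,0,0,0],[0.005,-0.005,0.3,0,0,0],[0.005,-0.005,0.34,0,0,0]]';python3 plan.py 0.6617 0.0726 0.0675 26.8
```

```text
time_s: 25.5
tool_pos: [0.6615, 0.0733, 0.1063]
tool_rot: [180.0, 0.0, 27.0]
force: [-0.4, -0.2, -1.5]
grip_width: 0.0229
t 25.5 tcp [0.6615 0.0733 0.1063] [180.   0.  27.] grip 0.0229 F [-0.4 -0.2 -1.5]
shift [-0.001  0.007  0.388] turn [0.    0.    0.002]
```

```bash
python3 -m pendant '[[0,0,0.02,0,0,0],[0,0.003,0.05,0,0,0],[0,0.003,0.07,0,0,0],[0,0.003,0.1,0,0,0],[0,0.003,0.13,0,0,0],[0,0.003,0.16,0,0,0],[0,0.003,0.18,0,0,0],[0,0.003,0.2,0,0,0]]';python3 plan.py 0.6617 0.0726 0.0675 26.8
```

```text
time_s: 26.5
tool_pos: [0.6617, 0.0729, 0.0864]
tool_rot: [180.0, 0.0, 27.0]
force: [1.6, -0.7, -0.5]
grip_width: 0.0231
t 26.5 tcp [0.6617 0.0729 0.0864] [179.99   0.    27.  ] grip 0.0231 F [ 1.6 -0.7 -0.5]
shift [-0.001  0.003  0.189] turn [0.    0.    0.002]
```

```bash
python3 -m pendant '[[0,0,0.03,0,0,0],[0,0,0.06,0,0,0],[0,0,0.09,0,0,0],[0,0,0.12,0,0,0],[0,0,0.14,0,0,0],[0,0,0.16,0,0,0],[0,0,0.175,0,0,0],[0,0,0.185,0,0,0]]';python3 plan.py 0.6617 0.0726 0.0675 26.8
```

```text
time_s: 27.5
tool_pos: [0.6616, 0.073, 0.0679]
tool_rot: [180.0, 0.0, 27.0]
force: [-0.1, -1.9, -0.3]
grip_width: 0.0231
t 27.5 tcp [0.6616 0.073  0.0679] [180.   0.  27.] grip 0.0231 F [-0.1 -1.9 -0.3]
shift [-0.001  0.004  0.004] turn [0.    0.    0.002]
```

The pin went fully in with almost no force. Releasing and lifting.

```bash
python3 -m pendant '[[0,0,0,0,0,0],[0,0,0,0,0,0],[0,0,0,0,0,0],[0,0,-0.1,0,0,0],[0,0,-0.25,0,0,0],[0,0,-0.5,0,0,0],[0,0,-0.75,0,0,0],[0,0,-1,0,0,0]]' 50; python3 - <<'E'
from h import *
c=snap('scene'); crop(c,350,230,120,90,"sc6"); snap('wrist','w10')
c=snap('top','top6')
E
```

```text
time_s: 28.5
tool_pos: [0.662, 0.0732, 0.1704]
tool_rot: [180.0, -0.1, 27.0]
force: [0.4, -0.2, 0.2]
grip_width: 0.0498
scale 6.666666666666667
```

View pics/sc6.png

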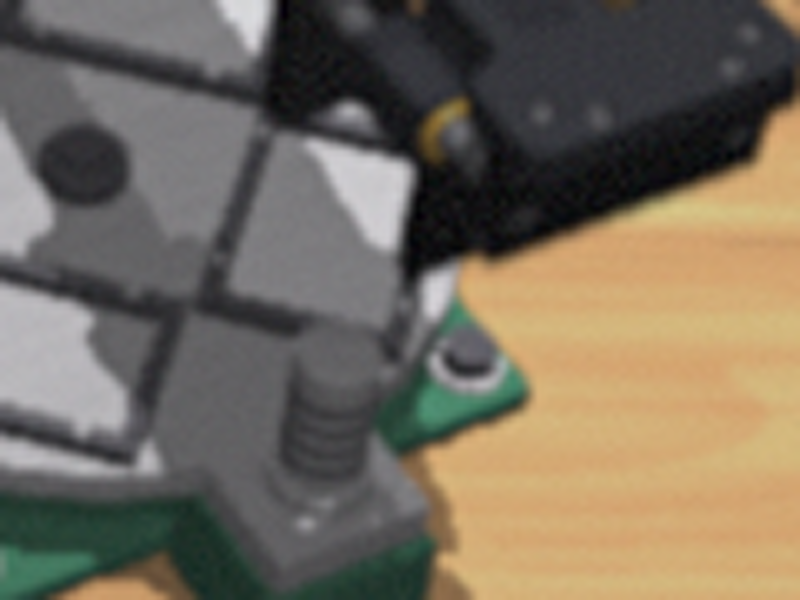

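View pics/top6.png

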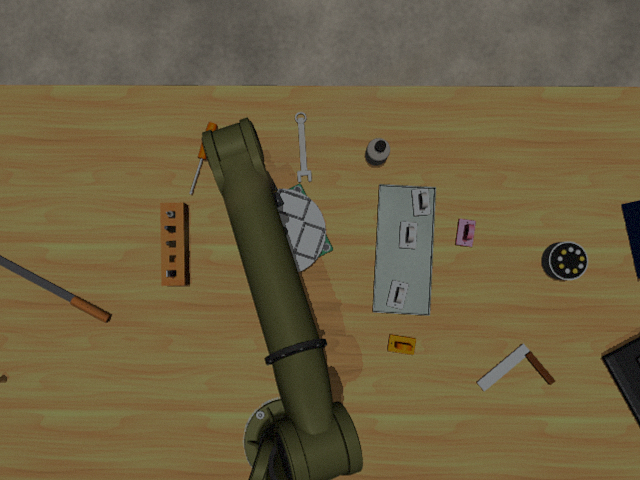

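The pin stands in the tab. One bracket in the tray, the far one, has been knocked and is now at about (422,202). Now I'll measure the nests with the wrist camera.

```bash
python3 plan.py 0.60 -0.06 0.25 -18
```

```text
t 28.65 tcp [0.6629 0.0735 0.1708] [179.9   -0.24  27.01] grip 0.05 F [ 1.1 -0.4 -0.7]
shift [-1.163  0.905 -0.796] turn [ 0.    -0.003  0.5  ]
```

View pics/w10.png

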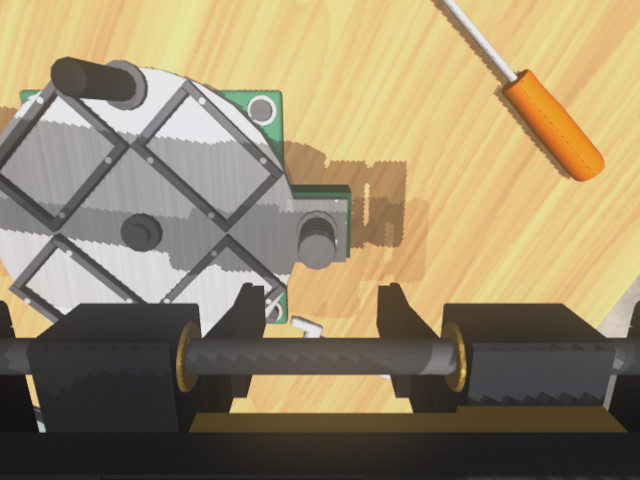

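```bash
python3 plan.py 0.523 -0.061 0.25 -18; python3 -m pendant '[[0,0,-0.1,0,0,0],[-0.1,0.05,-0.2,0,0,0.06],[-0.3,0.1,-0.3,0,0,0.13],[-0.45,0.15,-0.4,0,0,0.2],[-0.6,0.2,-0.5,0,0,0.28],[-0.75,0.25,-0.6,0,0,0.36],[-0.9,0.28,-0.7,0,0,0.43],[-1,0.3,-0.8,0,0,0.5]]';  python3 plan.py 0.523 -0.061 0.25 -18
```

```text
t 28.65 tcp [0.6629 0.0735 0.1708] [179.9   -0.24  27.01] grip 0.05 F [ 1.1 -0.4 -0.7]
shift [-1.854  0.564 -0.799] turn [ 0.    -0.003  0.5  ]
time_s: 29.65
tool_pos: [0.5853, 0.0003, 0.2479]
tool_rot: [180.0, 0.1, -18.2]
force: [-0.8, 0.3, -0.5]
grip_width: 0.0501
t 29.65 tcp [5.853e-01 3.000e-04 2.479e-01] [ 1.7996e+02  7.0000e-02 -1.8230e+01] grip 0.0501 F [-0.8  0.3 -0.5]
shift [-0.4    0.777 -0.02 ] turn [ 0.     0.001 -0.003]
```

```bash
python3 -m pendant '[[-0.05,0.1,0,0,0,0],[-0.1,0.2,0,0,0,0],[-0.15,0.3,0,0,0,0],[-0.22,0.43,0,0,0,0],[-0.3,0.58,0,0,0,0],[-0.38,0.7,0,0,0,0],[-0.4,0.777,0,0,0,0],[-0.4,0.777,0,0,0,0]]';  python3 plan.py 0.523 -0.061 0.25 -18; python3 - <<'E'
from h import *
o=env.get_obs();print(o['tool_pos'],o['tool_rot']);c=snap('wrist','w11')
np.savez('w11.npz',f=c['frame'],view=c['view'],k=[c['fx'],c['fy'],c['cx'],c['cy']])
E
```

```text
time_s: 30.65
tool_pos: [0.5239, -0.0614, 0.2482]
tool_rot: [180.0, -0.0, -18.1]
force: [-0.8, -0.1, -0.6]
grip_width: 0.0502
t 30.65 tcp [ 0.5239 -0.0614  0.2482] [ 1.7998e+02 -3.0000e-02 -1.8070e+01] grip 0.0502 F [-0.8 -0.1 -0.6]
shift [-0.01  -0.001 -0.018] turn [ 0.    -0.    -0.001]
[ 0.5239282  -0.06142131  0.24818577] [ 1.79983405e+02 -2.90794457e-02 -1.80712249e+01]
```

View pics/w11.png

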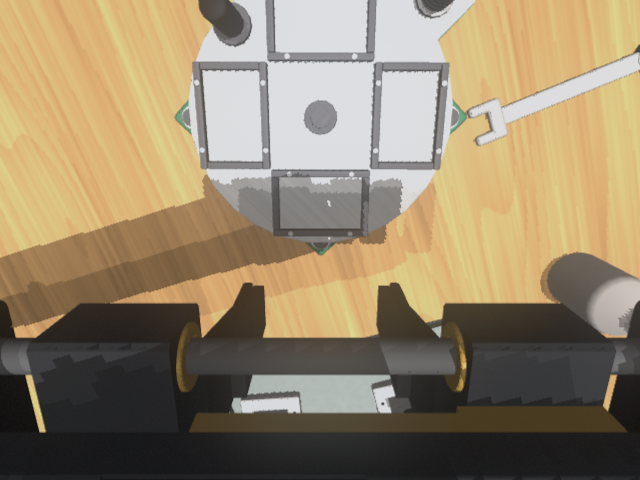

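The wrist view shows all four nests: nest1 left (231,115), nest2 bottom (320,203), nest3 right (411,116) and nest0 top (321,25), with the pivot at (320,117). Enlarging for edges.

```bash
python3 - <<'E'
import cv2,numpy as np
f=np.load('w11.npz')['f'][:,:,::-1]
cv2.imwrite('pics/n1.png',cv2.resize(f[50:180,180:280],None,fx=4.5,fy=4.5,interpolation=cv2.INTER_CUBIC))
cv2.imwrite('pics/n3.png',cv2.resize(f[50:180,365:465],None,fx=4.5,fy=4.5,interpolation=cv2.INTER_CUBIC))
cv2.imwrite('pics/n2.png',cv2.resize(f[160:250,260:380],None,fx=6,fy=6,interpolation=cv2.INTER_CUBIC))
E
```

```text
(no output)
```

View pics/n1.png

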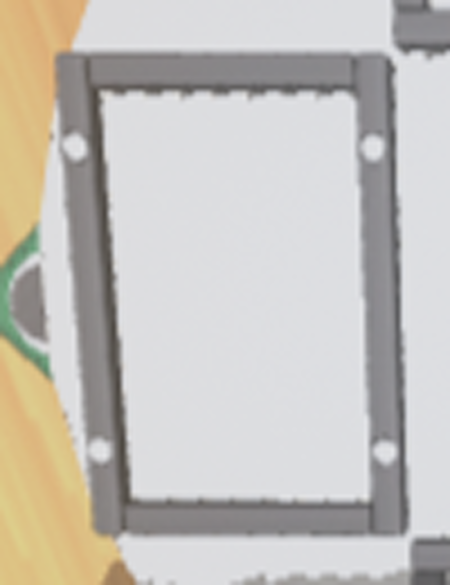

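View pics/n2.png

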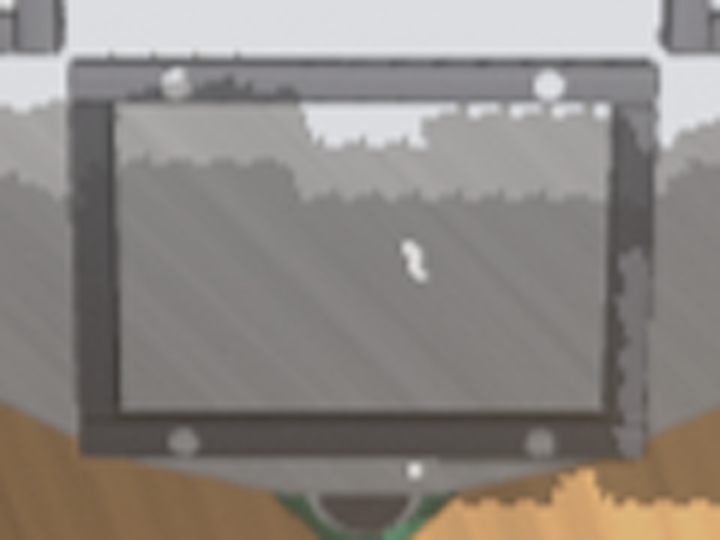

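View pics/n3.png

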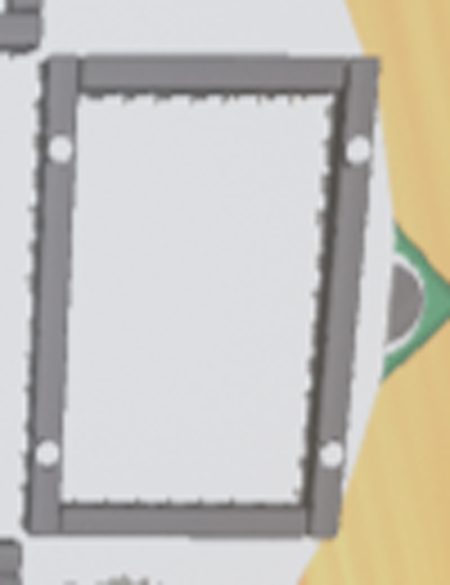

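```bash
python3 - <<'E'
from h import *
d=np.load('w11.npz'); k=d['k']; c=dict(view=d['view'],fx=k[0],fy=k[1],cx=k[2],cy=k[3])
P=onz(c,(320,117),.056); print("piv",P)
# precise boss
f=d['f'];
N={'n1':((180,50),4.5,[(74,147),(372,147),(385,452),(99,450)],[(57,54),(390,55),(408,534),(95,534)]),
'n2':((260,160),6,[(176,84),(549,84),(540,443),(183,441)],[(69,60),(658,62),(648,458),(81,456)]),
'n3':((365,50),4.5,[(61,149),(357,150),(331,454),(47,453)],[(44,58),(378,58),(338,536),(27,534)])}
for n,(o,s,a,b) in N.items():
  for q in (a,b):
    p=np.array([onz(c,(o[0]+u/s-.5+.5/s,o[1]+v/s-.5+.5/s),.060)[:2] for u,v in q]); m=p.mean(0)
    ex=(p[1]-p[0]+p[2]-p[3])/2; ey=(p[3]-p[0]+p[2]-p[1])/2
    print(n,m.round(4),np.hypot(*ex).round(4),np.hypot(*ey).round(4),np.degrees(np.arctan2(ex[1],ex[0])).round(2),np.degrees(np.arctan2(ey[1],ey[0])).round(2),'from piv',(np.hypot(*(m-P[:2])).round(4),np.degrees(np.arctan2(*(m-P[:2])[::-1])).round(2)))
E
```

```text
piv [0.54867791 0.01491892 0.056     ]
n1 [0.4783 0.038 ] 0.0542 0.054 -18.22 -108.0 from piv (np.float64(0.0741), np.float64(161.88))
n1 [0.4792 0.0376] 0.0599 0.0851 -18.11 -108.2 from piv (np.float64(0.0731), np.float64(161.95))
n2 [ 0.5256 -0.0555] 0.0541 0.054 -18.2 -108.21 from piv (np.float64(0.0741), np.float64(-108.11))
n2 [ 0.5261 -0.0552] 0.0856 0.0597 -18.23 -107.9 from piv (np.float64(0.0736), np.float64(-107.87))
n3 [ 0.6192 -0.0084] 0.0539 0.054 -18.22 -108.3 from piv (np.float64(0.0742), np.float64(-18.27))
n3 [ 0.6187 -0.0082] 0.0598 0.0847 -18.21 -107.96 from piv (np.float64(0.0738), np.float64(-18.31))
```

Nest centres come out 74.1 mm from the pivot, at the right bearings: n1 (.4784,.0380), n2 (.5256,−.0555) and n3 (.6191,−.0085), with the long sides tangential. Going to the tray.

```bash
python3 -m pendant '[[0,0.1,0,0,0,0.1],[0,0.25,0,0,0,0.2],[0,0.37,0,0,0,0.3],[0.02,0.5,0,0,0,0.4],[0.04,0.62,0,0,0,0.5],[0.06,0.75,0,0,0,0.6],[0.08,0.87,0,0,0,0.7],[0.1,1,0,0,0,0.82]]';  python3 plan.py 0.46 -0.29 0.22 -92
```

```text
time_s: 31.7
tool_pos: [0.5033, -0.1584, 0.2479]
tool_rot: [-180.0, 0.0, -92.0]
force: [-0.2, -0.8, 0.2]
grip_width: 0.05
t 31.7 tcp [ 0.5033 -0.1584  0.2479] [-1.7999e+02  3.0000e-02 -9.2000e+01] grip 0.05 F [-0.2 -0.8  0.2]
shift [1.33  0.387 0.279] turn [-0.  0.  0.]
```

```bash
python3 -m pendant '[[0.1,0.03,0,0,0,0],[0.25,0.07,0.02,0,0,0],[0.37,0.11,0.05,0,0,0],[0.5,0.15,0.07,0,0,0],[0.62,0.2,0.1,0,0,0],[0.75,0.25,0.12,0,0,0],[0.88,0.3,0.15,0,0,0],[0.98,0.3,0.15,0,0,0]]';  python3 plan.py 0.46 -0.29 0.22 -92; python3 - <<'E'
from h import *
c=snap('wrist','w12')
np.savez('w12.npz',f=c['frame'],view=c['view'],k=[c['fx'],c['fy'],c['cx'],c['cy']])
E
```

```text
time_s: 32.7
tool_pos: [0.4691, -0.257, 0.2328]
tool_rot: [180.0, -0.0, -91.8]
force: [-0.4, 0.0, 0.2]
grip_width: 0.0502
t 32.7 tcp [ 0.4691 -0.257   0.2328] [ 1.7997e+02 -1.0000e-02 -9.1790e+01] grip 0.0502 F [-0.4  0.   0.2]
shift [0.333 0.081 0.128] turn [ 0.    -0.     0.002]
```

View pics/w12.png

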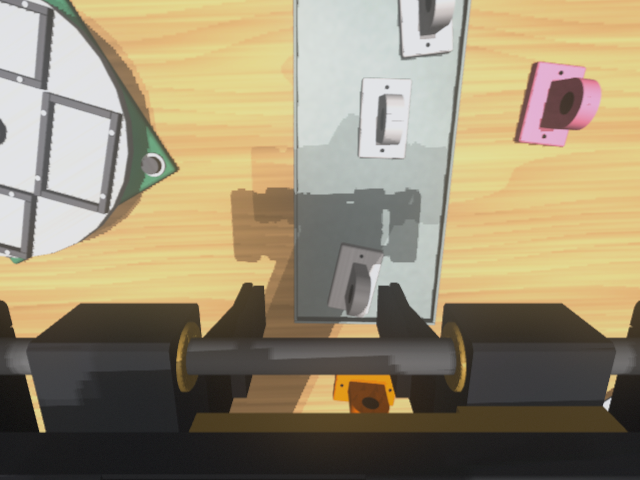

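Silver brackets: B at (385,118), C at (357,278) and the knocked one, A, at (428,25). Pink (555,105) and orange (365,390) are ruled out by colour and stand outside the tray. Enlarging B.

```bash
python3 - <<'E'
import cv2,numpy as np
f=np.load('w12.npz')['f'][:,:,::-1]
cv2.imwrite('pics/bB.png',cv2.resize(f[65:170,345:425],None,fx=5.5,fy=5.5,interpolation=cv2.INTER_CUBIC))
E
```

```text
(no output)
```

View pics/bB.png

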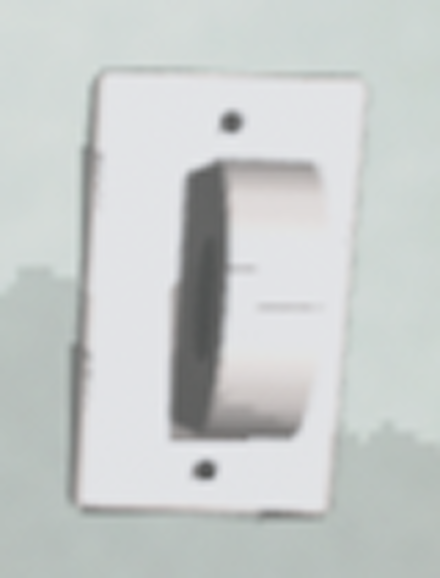

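```bash
cat > br.py <<'E'
from h import *
def meas(npz,o,s,dots,cor,z=.015):
    d=np.load(npz); k=d['k']; c=dict(view=d['view'],fx=k[0],fy=k[1],cx=k[2],cy=k[3])
    g=lambda q:np.array([onz(c,(o[0]+u/s-.5+.5/s,o[1]+v/s-.5+.5/s),z)[:2] for u,v in q])
    a=g(dots); e=a[0]-a[1]; print("dots",a.mean(0).round(4),np.hypot(*e).round(4),np.degrees(np.arctan2(e[1],e[0])).round(2))
    p=g(cor); e=(p[0]+p[1]-p[2]-p[3])/2; w=(p[1]+p[2]-p[0]-p[3])/2
    print("corners",p.mean(0).round(4),np.hypot(*e).round(4),np.hypot(*w).round(4),np.degrees(np.arctan2(e[1],e[0])).round(2))
E
python3 - <<'E'
from br import *
meas('w12.npz',(345,65),5.5,[(231,121),(204,469)],[(103,72),(363,78),(326,515),(78,508)])
E
python3 plan.py 0.545 -0.315 0.12 -92
```

```text
dots [ 0.546  -0.3168] 0.055 -3.74
corners [ 0.546  -0.3168] 0.069 0.0419 -3.35
t 32.75 tcp [ 0.4692 -0.2584  0.2329] [ 1.7999e+02 -6.0000e-02 -9.1870e+01] grip 0.0499 F [ 0.2 -1.1 -0.5]
shift [ 0.54  -0.777  1.129] turn [ 0.    -0.001  0.001]
```

```bash
python3 plan.py 0.546 -0.3168 0.133 -93.6; python3 -m pendant '[[0.07,-0.1,0.1,0,0,0],[0.14,-0.2,0.25,0,0,0],[0.22,-0.3,0.37,0,0,0],[0.3,-0.42,0.5,0,0,0.01],[0.38,-0.54,0.62,0,0,0.02],[0.46,-0.66,0.75,0,0,0.02],[0.56,-0.79,0.87,0,0,0.02],[0.56,-0.79,1,0,0,0.02]]';python3 plan.py 0.546 -0.3168 0.022 -93.6; python3 - <<'E'
from h import *
c=snap('wrist','w13'); print(proj(c,(.546,-.3168,.069)))
E
```

```text
t 32.75 tcp [ 0.4692 -0.2584  0.2329] [ 1.7999e+02 -6.0000e-02 -9.1870e+01] grip 0.0499 F [ 0.2 -1.1 -0.5]
shift [ 0.557 -0.787  0.999] turn [ 0.    -0.001  0.019]
time_s: 33.75
tool_pos: [0.5477, -0.3148, 0.1315]
tool_rot: [180.0, 0.0, -93.6]
force: [-0.2, 0.2, -0.4]
grip_width: 0.0497
t 33.75 tcp [ 0.5477 -0.3148  0.1315] [ 1.7998e+02  2.0000e-02 -9.3560e+01] grip 0.0497 F [-0.2  0.2 -0.4]
shift [0.021 0.015 1.095] turn [0. 0. 0.]
[324.21936863 261.13580858]
```

View pics/w13.png

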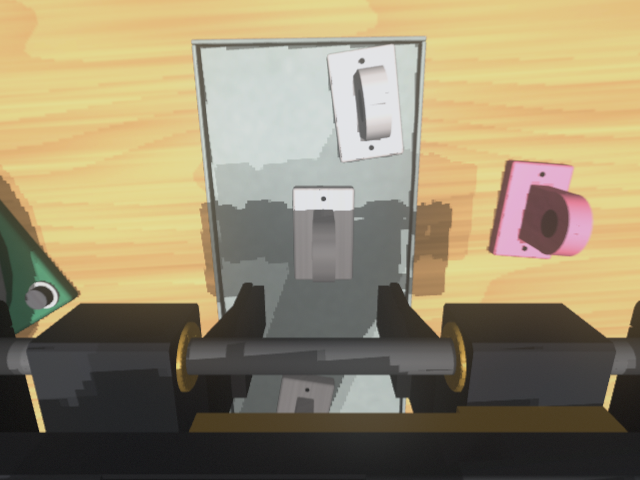

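Lug B is centred between the fingers at (324,250) and the gripper is square to it. Descending and gripping.

```bash
python3 -m pendant '[[0.01,0.01,0.12,0,0,0],[0.02,0.015,0.25,0,0,0],[0.02,0.015,0.37,0,0,0],[0.02,0.015,0.5,0,0,0],[0.02,0.015,0.62,0,0,0],[0.02,0.015,0.75,0,0,0],[0.02,0.015,0.87,0,0,0],[0.02,0.015,1,0,0,0]]'; python3 -m pendant '[[0,0,0.05,0,0,0],[0,0,0.085,0,0,0],[0,0,0.09,0,0,0],[0,0,0.09,0,0,0],[0,0,0.09,0,0,0],[0,0,0.09,0,0,0],[0,0,0.09,0,0,0],[0,0,0.09,0,0,0]]'; python3 plan.py 0.546 -0.3168 0.022 -93.6;python3 -m pendant '[[0,0,0,0,0,0],[0,0,0,0,0,0],[0,0,0,0,0,0],[0,0,0,0,0,0],[0,0,0,0,0,0],[0,0,0,0,0,0],[0,0,0,0,0,0],[0,0,0,0,0,0]]' 5 40;python3 plan.py 0.546 -0.3168 0.022 -93.6
```

```text
time_s: 34.8
tool_pos: [0.5455, -0.3162, 0.0323]
tool_rot: [-180.0, -0.0, -93.5]
force: [-0.4, -0.3, -0.5]
grip_width: 0.0498
time_s: 35.8
tool_pos: [0.5454, -0.3162, 0.0241]
tool_rot: [-180.0, -0.0, -93.5]
force: [-0.6, -0.3, -0.3]
grip_width: 0.0498
t 35.8 tcp [ 0.5454 -0.3162  0.0241] [-1.800e+02 -1.000e-02 -9.354e+01] grip 0.0498 F [-0.6 -0.3 -0.3]
shift [ 0.005 -0.006  0.021] turn [-0.    -0.     0.001]
time_s: 36.8
tool_pos: [0.5454, -0.3162, 0.0241]
tool_rot: [180.0, -0.0, -93.5]
force: [0.4, 0.6, -0.5]
grip_width: 0.0135
t 36.8 tcp [ 0.5454 -0.3162  0.0241] [ 1.800e+02 -1.000e-02 -9.354e+01] grip 0.0135 F [ 0.4  0.6 -0.5]
shift [ 0.005 -0.006  0.021] turn [ 0.    -0.     0.001]
```

```bash
python3 -m pendant '[[0,0,-0.1,0,0,0],[0,0,-0.25,0,0,0],[0,0,-0.37,0,0,0],[0,0,-0.5,0,0,0],[0,0,-0.62,0,0,0],[0,0,-0.75,0,0,0],[0,0,-0.9,0,0,0],[0,0,-1,0,0,0]]'; python3 plan.py 0.5256 -0.0555 0.14 -108.2
python3 -m pendant '[[-0.07,0,0,0,0,0],[-0.2,0,0,0,0,0],[-0.35,0,0,0,0,0],[-0.5,0,0,0,0,0],[-0.65,0,0,0,0,0],[-0.8,0,0,0,0,0],[-0.93,0,0,0,0,0],[-1,0,0,0,0,0]]';  python3 plan.py 0.5256 -0.0555 0.14 -108.2
```

```text
time_s: 37.8
tool_pos: [0.5458, -0.3164, 0.1254]
tool_rot: [-179.9, -0.0, -93.5]
force: [0.0, -0.1, -1.9]
grip_width: 0.0136
t 37.8 tcp [ 0.5458 -0.3164  0.1254] [-1.7995e+02 -3.0000e-02 -9.3540e+01] grip 0.0136 F [ 0.  -0.1 -1.9]
shift [-2.591  0.362 -0.148] turn [-0.001 -0.     0.163]
time_s: 38.8
tool_pos: [0.5518, -0.2152, 0.1241]
tool_rot: [-180.0, 0.0, -93.5]
force: [0.2, -0.3, -1.5]
grip_width: 0.0138
t 38.8 tcp [ 0.5518 -0.2152  0.1241] [-179.99    0.    -93.48] grip 0.0138 F [ 0.2 -0.3 -1.5]
shift [-1.578  0.358 -0.159] turn [-0.     0.     0.164]
```

```bash
python3 -m pendant '[[-0.07,0.02,0,0,0,0.02],[-0.2,0.05,0,0,0,0.04],[-0.35,0.1,0,0,0,0.06],[-0.5,0.15,0,0,0,0.08],[-0.65,0.2,0,0,0,0.1],[-0.8,0.25,0,0,0,0.13],[-0.93,0.3,0,0,0,0.163],[-1,0.358,0,0,0,0.163]]';  python3 plan.py 0.5256 -0.0555 0.11 -108.2
```

```text
time_s: 39.8
tool_pos: [0.5219, -0.1138, 0.1241]
tool_rot: [-180.0, -0.0, -108.1]
force: [-0.3, 0.2, -2.0]
grip_width: 0.0137
t 39.8 tcp [ 0.5219 -0.1138  0.1241] [-1.7998e+02 -1.0000e-02 -1.0815e+02] grip 0.0137 F [-0.3  0.2 -2. ]
shift [-0.565  0.147  0.141] turn [-0.    -0.     0.001]
```

```bash
python3 -m pendant '[[-0.07,0.02,0,0,0,0],[-0.17,0.05,0,0,0,0],[-0.28,0.08,0,0,0,0],[-0.4,0.11,0.03,0,0,0],[-0.5,0.13,0.06,0,0,0],[-0.565,0.15,0.1,0,0,0.001],[-0.565,0.15,0.14,0,0,0.001],[-0.565,0.15,0.14,0,0,0.001]]';  python3 plan.py 0.5254 -0.0557 0.0731 -108.2; python3 - <<'E'
from h import *
c=snap('wrist','w14')
np.savez('w14.npz',f=c['frame'],view=c['view'],k=[c['fx'],c['fy'],c['cx'],c['cy']])
E
```

```text
time_s: 40.8
tool_pos: [0.525, -0.0565, 0.1094]
tool_rot: [179.9, -0.0, -108.3]
force: [0.4, 0.4, -0.7]
grip_width: 0.0135
t 40.8 tcp [ 0.525  -0.0565  0.1094] [ 1.7995e+02 -3.0000e-02 -1.0833e+02] grip 0.0135 F [ 0.4  0.4 -0.7]
shift [-0.009 -0.002  0.363] turn [ 0.001 -0.    -0.001]
```

View pics/w14.png

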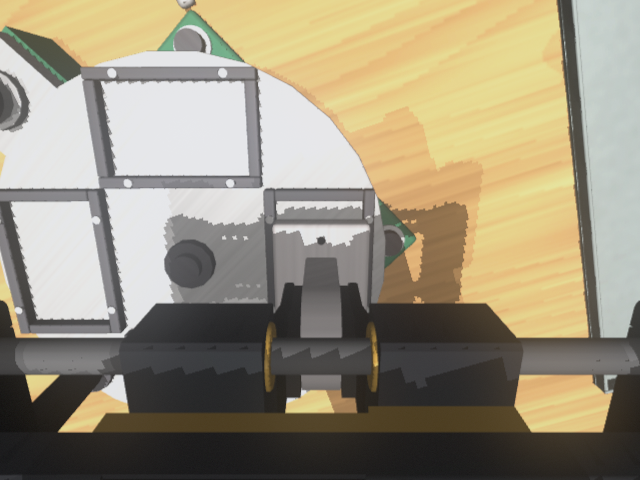

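The plate is centred over the pocket: plate 272–370 px, pocket about 274–365. Lowering in.

```bash
python3 -m pendant '[[0,0,0.05,0,0,0],[-0.008,0,0.1,0,0,0],[-0.008,0,0.15,0,0,0],[-0.008,0,0.2,0,0,0],[-0.008,0,0.25,0,0,0],[-0.008,0,0.28,0,0,0],[-0.008,0,0.31,0,0,0],[-0.008,0,0.33,0,0,0]]';  python3 plan.py 0.5254 -0.0557 0.0731 -108.2
```

```text
time_s: 41.85
tool_pos: [0.5257, -0.0552, 0.0769]
tool_rot: [-180.0, -0.0, -108.3]
force: [0.3, 0.3, -1.1]
grip_width: 0.0139
t 41.85 tcp [ 0.5257 -0.0552  0.0769] [-1.8000e+02 -1.0000e-02 -1.0829e+02] grip 0.0139 F [ 0.3  0.3 -1.1]
shift [0.005 0.001 0.038] turn [-0.    -0.    -0.001]
```

```bash
python3 -m pendant '[[0,0,0.01,0,0,0],[0.003,0,0.02,0,0,0],[0.003,0,0.03,0,0,0],[0.003,0,0.036,0,0,0],[0.003,0,0.036,0,0,0],[0.003,0,0.036,0,0,0],[0.003,0,0.036,0,0,0],[0.003,0,0.036,0,0,0]]';  python3 -m pendant '[[0,0,0,0,0,0],[0,0,0,0,0,0],[0,0,0,0,0,0],[0,0,0,0,0,0],[0,0,-0.1,0,0,0],[0,0,-0.3,0,0,0],[0,0,-0.55,0,0,0],[0,0,-0.8,0,0,0]]' 50; python3 - <<'E'
from h import *
snap('wrist','w15')
E
python3 plan.py 0.41 -0.26 0.23 -105
```

```text
time_s: 42.85
tool_pos: [0.5256, -0.0555, 0.0735]
tool_rot: [-180.0, -0.0, -108.3]
force: [-0.1, 0.5, -1.9]
grip_width: 0.0139
time_s: 43.85
tool_pos: [0.5257, -0.0555, 0.1549]
tool_rot: [-180.0, 0.0, -108.3]
force: [-0.2, -0.5, 0.0]
grip_width: 0.0497
t 43.9 tcp [ 0.5279 -0.0556  0.1586] [-1.7963e+02  5.0000e-02 -1.0829e+02] grip 0.0499 F [1.1 0.3 3. ]
shift [ 2.31   0.474 -0.719] turn [-0.004  0.    -0.037]
```

View pics/w15.png

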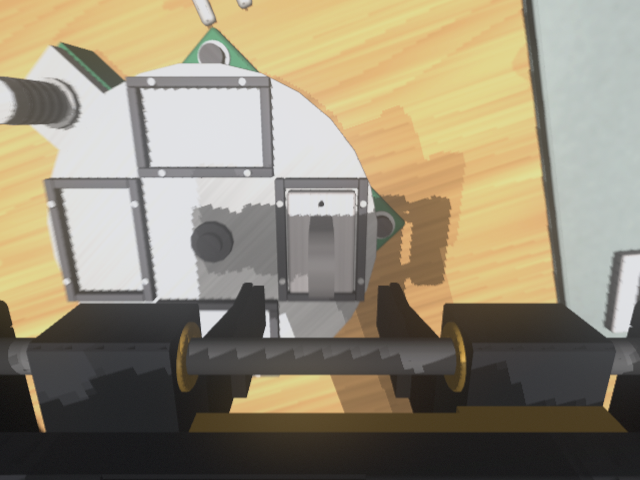

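Bracket B sits inside nest2's rails at about (321,243). Next is C; the tray picture w12 shows it at (357,278), so I'll enlarge that.

```bash
python3 - <<'E'
import cv2,numpy as np
f=np.load('w12.npz')['f'][:,:,::-1]
cv2.imwrite('pics/bC.png',cv2.resize(f[235:325,315:395],None,fx=6,fy=6,interpolation=cv2.INTER_CUBIC))
E
```

```text
(no output)
```

View pics/bC.png

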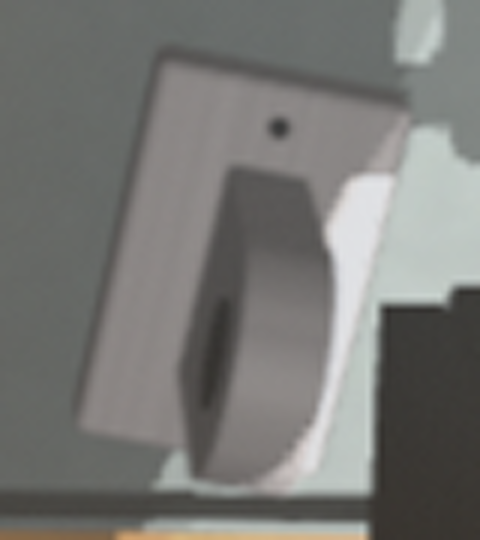

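```bash
python3 - <<'E'
from h import *
d=np.load('w12.npz'); k=d['k']; c=dict(view=d['view'],fx=k[0],fy=k[1],cx=k[2],cy=k[3])
tl,tr,bl,dot=[onz(c,(315+u/6-.42,235+v/6-.42),.015)[:2] for u,v in [(163,60),(408,109),(82,431),(279,127)]]
L=tl-bl; print("L",np.hypot(*L),np.degrees(np.arctan2(*L[::-1])),"W",np.hypot(*(tr-tl)),np.degrees(np.arctan2(*(tl-tr)[::-1])),"ctr",(tr+bl)/2)
u=L/np.hypot(*L); print("dot based ctr",dot-u*.0275)
E
python3 plan.py 0.386 -0.288 0.14 -105
```

```text
L 0.06903876924834322 -12.647801794119877 W 0.04188469522790348 76.43941228004998 ctr [ 0.38886725 -0.28937613]
dot based ctr [ 0.38827587 -0.28976136]
t 43.9 tcp [ 0.5279 -0.0556  0.1586] [-1.7963e+02  5.0000e-02 -1.0829e+02] grip 0.0499 F [1.1 0.3 3. ]
shift [2.652 0.62  0.18 ] turn [-0.004  0.    -0.037]
```

```bash
python3 -m pendant '[[0.1,0.03,0,0,0,0],[0.25,0.06,0,0,0,0],[0.37,0.09,0,0,0,0],[0.5,0.12,0,0,0,0],[0.62,0.15,0,0,0,0],[0.75,0.18,0,0,0,0],[0.87,0.2,0,0,0,0],[1,0.22,0,0,0,0]]'; python3 -m pendant '[[0.1,0.03,0,0,0,0],[0.25,0.06,0,0,0,0],[0.37,0.09,0,0,0,0],[0.5,0.12,0,0,0,0],[0.62,0.15,0,0,0,0],[0.75,0.18,0,0,0,-0.02],[0.87,0.2,0,0,0,-0.04],[1,0.22,0,0,0,-0.05]]';python3 plan.py 0.3886 -0.2896 0.14 -103.1;  python3 - <<'E'
from h import *
c=snap('wrist','w16')
np.savez('w16.npz',f=c['frame'],view=c['view'],k=[c['fx'],c['fy'],c['cx'],c['cy']])
E
```

```text
time_s: 44.9
tool_pos: [0.473, -0.1442, 0.1535]
tool_rot: [-180.0, -0.0, -108.3]
force: [-0.0, 0.5, -0.3]
grip_width: 0.0499
time_s: 45.9
tool_pos: [0.4206, -0.2322, 0.1535]
tool_rot: [-180.0, -0.0, -103.8]
force: [0.7, -0.2, 0.4]
grip_width: 0.05
t 45.9 tcp [ 0.4206 -0.2322  0.1535] [-180.     -0.   -103.75] grip 0.05 F [ 0.7 -0.2  0.4]
shift [0.634 0.174 0.135] turn [-0.    -0.    -0.007]
```

View pics/w16.png

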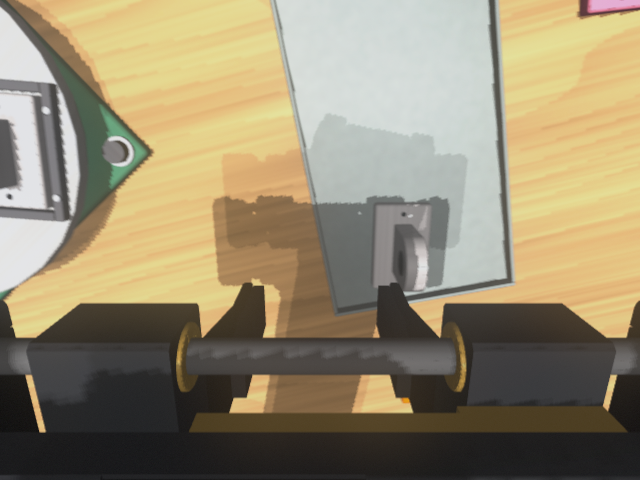

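```bash
python3 - <<'E'
import cv2,numpy as np
f=np.load('w16.npz')['f'][:,:,::-1]
cv2.imwrite('pics/bC2.png',cv2.resize(f[195:300,360:440],None,fx=5.5,fy=5.5,interpolation=cv2.INTER_CUBIC))
E
```

```text
(no output)
```

View pics/bC2.png

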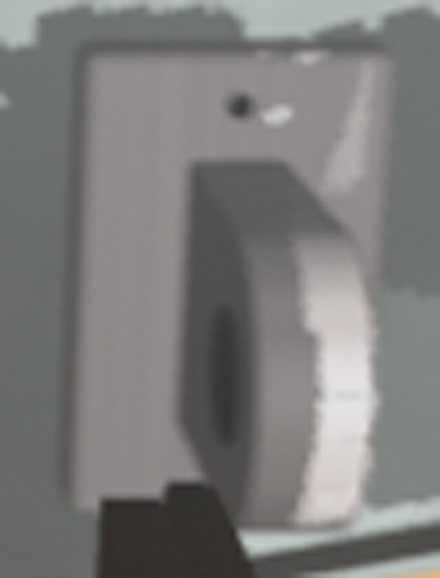

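```bash
python3 - <<'E'
from h import *
d=np.load('w16.npz'); k=d['k']; c=dict(view=d['view'],fx=k[0],fy=k[1],cx=k[2],cy=k[3])
tl,tr,bl,dot=[onz(c,(360+u/5.5-.42,195+v/5.5-.42),.015)[:2] for u,v in [(85,50),(390,55),(72,507),(240,105)]]
L=tl-bl; print("L",np.hypot(*L),np.degrees(np.arctan2(*L[::-1])),"W",np.hypot(*(tr-tl)),np.degrees(np.arctan2(*(tl-tr)[::-1])),"ctr",(tr+bl)/2)
u=L/np.hypot(*L); print("dot based ctr",dot-u*.0275)
E
```

```text
L 0.06879117295694291 -13.04493775695664 W 0.04236996669621745 75.34446828841017 ctr [ 0.38869087 -0.2891918 ]
dot based ctr [ 0.38796116 -0.28974395]
```

The two views agree within 1 mm: C is at (.3884,−.2895), yaw −13.5°.

```bash
python3 -m pendant '[[0.08,0.02,0,0,0,0],[0.2,0.05,0.02,0,0,0],[0.32,0.08,0.05,0,0,0],[0.44,0.12,0.1,0,0,0],[0.55,0.15,0.2,0,0,0],[0.635,0.175,0.3,0,0,0],[0.635,0.175,0.4,0,0,0],[0.635,0.175,0.43,0,0,0]]';python3 plan.py 0.3884 -0.2895 0.024 -103.5
```

```text
time_s: 46.95
tool_pos: [0.3886, -0.2883, 0.1093]
tool_rot: [179.9, 0.1, -103.8]
force: [0.4, -0.7, 0.3]
grip_width: 0.0501
t 46.95 tcp [ 0.3886 -0.2883  0.1093] [ 1.7991e+02  5.0000e-02 -1.0377e+02] grip 0.0501 F [ 0.4 -0.7  0.3]
shift [ 0.012 -0.002  0.853] turn [ 0.001  0.001 -0.003]
```

```bash
python3 -m pendant '[[0.005,0,0.1,0,0,0],[0.01,0,0.2,0,0,-0.003],[0.01,0,0.32,0,0,-0.003],[0.01,0,0.44,0,0,-0.003],[0.01,0,0.56,0,0,-0.003],[0.01,0,0.68,0,0,-0.003],[0.01,0,0.78,0,0,-0.003],[0.01,0,0.85,0,0,-0.003]]';python3 plan.py 0.3884 -0.2895 0.024 -103.5;python3 -m pendant '[[0,0,0,0,0,0],[0,0,0,0,0,0],[0,0,0,0,0,0],[0,0,0,0,0,0],[0,0,0,0,0,0],[0,0,0,0,0,0],[0,0,0,0,0,0],[0,0,0,0,0,0]]' 5 40;python3 plan.py 0.3884 -0.2895 0.024 -103.5
```

```text
time_s: 47.95
tool_pos: [0.3885, -0.29, 0.0247]
tool_rot: [180.0, 0.0, -103.5]
force: [0.1, 0.1, 0.6]
grip_width: 0.05
t 47.95 tcp [ 0.3885 -0.29    0.0247] [ 1.7998e+02  1.0000e-02 -1.0353e+02] grip 0.05 F [0.1 0.1 0.6]
shift [-0.004  0.002  0.007] turn [ 0.  0. -0.]
time_s: 48.95
tool_pos: [0.3888, -0.2901, 0.0257]
tool_rot: [-180.0, -0.0, -103.5]
force: [-0.3, 0.9, 4.4]
grip_width: 0.0135
t 48.95 tcp [ 0.3888 -0.2901  0.0257] [-179.98   -0.   -103.53] grip 0.0135 F [-0.3  0.9  4.4]
shift [-0.005  0.006  0.017] turn [-0. -0. -0.]
```

```bash
python3 -m pendant '[[0,0,-0.1,0,0,0],[0,0,-0.25,0,0,0],[0,0,-0.37,0,0,0],[0,0,-0.5,0,0,0],[0,0,-0.62,0,0,0],[0,0,-0.75,0,0,0],[0,0,-0.9,0,0,0],[0,0,-1,0,0,0]]'; python3 plan.py 0.4784 0.038 0.16 -18.2
```

```text
time_s: 49.95
tool_pos: [0.389, -0.2903, 0.1267]
tool_rot: [-179.9, -0.0, -103.5]
force: [0.1, -0.3, -1.8]
grip_width: 0.014
t 49.95 tcp [ 0.389  -0.2903  0.1267] [-1.7994e+02 -3.0000e-02 -1.0353e+02] grip 0.014 F [ 0.1 -0.3 -1.8]
shift [-3.401 -0.102 -0.335] turn [-0.    -0.001 -0.948]
```

```bash
python3 -m pendant '[[-0.07,0,-0.05,0,0,0],[-0.2,0,-0.1,0,0,0],[-0.35,0,-0.15,0,0,0],[-0.5,-0.01,-0.2,0,0,0],[-0.65,-0.02,-0.25,0,0,0],[-0.8,-0.03,-0.3,0,0,0],[-0.93,-0.03,-0.33,0,0,0],[-1,-0.03,-0.33,0,0,0]]'; python3 -m pendant '[[-0.07,0,0,0,0,0],[-0.2,0,0,0,0,0],[-0.35,0,0,0,0,0],[-0.5,-0.01,0,0,0,0],[-0.65,-0.02,0,0,0,0],[-0.8,-0.03,0,0,0,0],[-0.93,-0.03,0,0,0,0],[-1,-0.03,0,0,0,0]]';python3 -m pendant '[[-0.07,0,0,0,0,-0.11],[-0.2,0,0,0,0,-0.22],[-0.3,0,0,0,0,-0.34],[-0.4,-0.01,0,0,0,-0.46],[-0.5,-0.02,0,0,0,-0.58],[-0.6,-0.03,0,0,0,-0.7],[-0.7,-0.03,0,0,0,-0.82],[-0.8,-0.03,0,0,0,-0.948]]'; python3 plan.py 0.4784 0.038 0.16 -18.2
```

```text
time_s: 50.95
tool_pos: [0.4153, -0.1927, 0.1587]
tool_rot: [-180.0, -0.0, -103.5]
force: [-0.0, 0.3, -2.6]
grip_width: 0.0135
time_s: 51.95
tool_pos: [0.4415, -0.096, 0.1584]
tool_rot: [180.0, -0.0, -103.5]
force: [0.8, -0.9, -2.7]
grip_width: 0.0135
time_s: 52.95
tool_pos: [0.4629, -0.0198, 0.1584]
tool_rot: [180.0, 0.0, -19.0]
force: [-1.0, -0.6, -2.3]
grip_width: 0.0135
t 52.95 tcp [ 0.4629 -0.0198  0.1584] [179.98   0.   -18.96] grip 0.0135 F [-1.  -0.6 -2.3]
shift [-0.042 -0.597 -0.016] turn [ 0.     0.    -0.008]
```

```bash
python3 -m pendant '[[0,-0.08,0,0,0,0],[-0.01,-0.2,0.05,0,0,0],[-0.02,-0.32,0.1,0,0,0],[-0.03,-0.44,0.2,0,0,0],[-0.04,-0.55,0.3,0,0,-0.005],[-0.042,-0.597,0.4,0,0,-0.005],[-0.042,-0.597,0.48,0,0,-0.005],[-0.042,-0.597,0.48,0,0,-0.005]]'; python3 plan.py 0.4784 0.038 0.074 -18.2; python3 - <<'E'
from h import *
snap('wrist','w17'); c=snap('scene'); crop(c,290,160,160,120,'sc17')
E
```

```text
time_s: 53.95
tool_pos: [0.4779, 0.0373, 0.1095]
tool_rot: [180.0, 0.1, -18.9]
force: [-0.6, -0.9, -2.0]
grip_width: 0.0139
t 53.95 tcp [0.4779 0.0373 0.1095] [ 1.7995e+02  1.0000e-01 -1.8860e+01] grip 0.0139 F [-0.6 -0.9 -2. ]
shift [ 0.003 -0.009  0.355] turn [ 0.001  0.001 -0.007]
scale 5.0
```

View pics/w17.png

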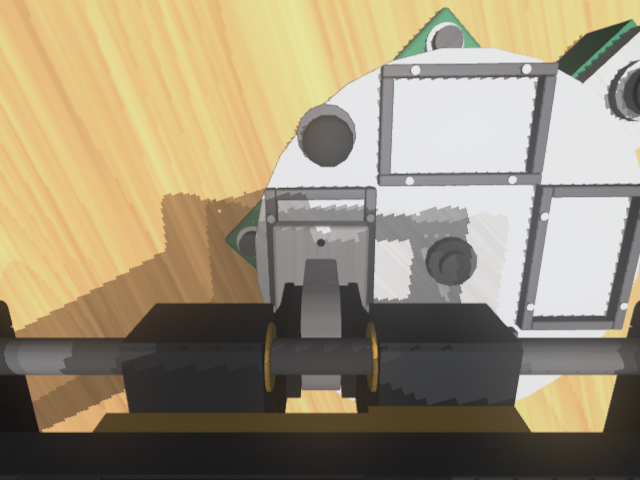

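The same picture as at nest2: plate 272–369, with an even margin. Lowering.

```bash
python3 -m pendant '[[0,0,0.05,0,0,0],[0.003,-0.006,0.1,0,0,-0.006],[0.003,-0.006,0.15,0,0,-0.006],[0.003,-0.006,0.2,0,0,-0.006],[0.003,-0.006,0.25,0,0,-0.006],[0.003,-0.006,0.28,0,0,-0.006],[0.003,-0.006,0.31,0,0,-0.006],[0.003,-0.006,0.32,0,0,-0.006]]'; python3 plan.py 0.4784 0.038 0.074 -18.2
```

```text
time_s: 55.05
tool_pos: [0.479, 0.0383, 0.0783]
tool_rot: [180.0, 0.0, -18.3]
force: [-0.4, -0.6, -2.0]
grip_width: 0.0137
t 55.05 tcp [0.479  0.0383 0.0783] [ 1.7999e+02  1.0000e-02 -1.8280e+01] grip 0.0137 F [-0.4 -0.6 -2. ]
shift [-0.005  0.005  0.043] turn [ 0.     0.    -0.001]
```

```bash
python3 -m pendant '[[0,0,0.01,0,0,0],[-0.005,0.004,0.02,0,0,0],[-0.005,0.004,0.03,0,0,0],[-0.005,0.004,0.04,0,0,0],[-0.005,0.004,0.042,0,0,0],[-0.005,0.004,0.042,0,0,0],[-0.005,0.004,0.042,0,0,0],[-0.005,0.004,0.042,0,0,0]]';  python3 plan.py 0.4784 0.038 0.074 -18.2
```

```text
time_s: 56.05
tool_pos: [0.4786, 0.038, 0.0747]
tool_rot: [180.0, -0.0, -18.3]
force: [-4.3, -0.3, 6.1]
grip_width: 0.014
t 56.05 tcp [0.4786 0.038  0.0747] [ 1.7999e+02 -1.0000e-02 -1.8280e+01] grip 0.014 F [-4.3 -0.3  6.1]
shift [-0.001  0.001  0.007] turn [ 0.    -0.    -0.001]
```

```bash
python3 -m pendant '[[0,0,0,0,0,0],[0,0,0,0,0,0],[0,0,0,0,0,0],[0,0,0,0,0,0],[0,0,-0.1,0,0,0],[0,0,-0.3,0,0,0],[0,0,-0.55,0,0,0],[0,0,-0.8,0,0,0]]' 50; python3 - <<'E'
from h import *
snap('wrist','w18')
E
python3 plan.py 0.545 -0.27 0.2 -90
```

```text
time_s: 57.05
tool_pos: [0.4787, 0.0382, 0.1557]
tool_rot: [-180.0, -0.0, -18.3]
force: [0.6, -0.5, 0.2]
grip_width: 0.0503
t 57.1 tcp [0.4809 0.0384 0.1591] [-179.9    -0.35  -18.27] grip 0.0499 F [ 1.5 -0.2  1.9]
shift [ 1.578  2.726 -0.404] turn [-0.003 -0.003  0.797]
```

View pics/w18.png

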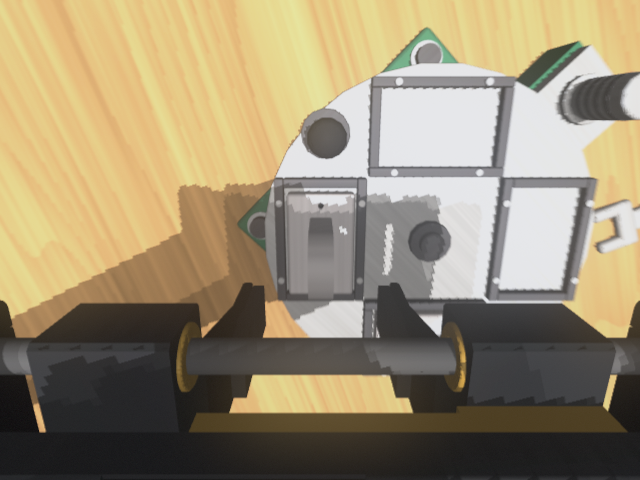

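Bracket C is seated in nest1 at (321,243). Now the knocked bracket A.

```bash
python3 -m pendant '[[0,0,-0.05,0,0,0],[0.08,0.12,-0.1,0,0,0],[0.17,0.25,-0.15,0,0,0],[0.27,0.4,-0.2,0,0,0],[0.37,0.55,-0.2,0,0,0],[0.47,0.7,-0.2,0,0,0],[0.57,0.85,-0.2,0,0,0],[0.65,1,-0.2,0,0,0]]'; python3 -m pendant '[[0.07,0.12,0,0,0,0],[0.15,0.25,0,0,0,0],[0.25,0.38,0,0,0,0],[0.35,0.5,0,0,0,0],[0.45,0.62,0,0,0,0],[0.54,0.75,0,0,0,0],[0.62,0.88,0,0,0,0],[0.65,1,0,0,0,0]]'; python3 -m pendant '[[0.07,0.1,0,0,0,0.09],[0.15,0.25,0,0,0,0.19],[0.22,0.38,0,0,0,0.29],[0.3,0.5,0,0,0,0.39],[0.4,0.62,0,0,0,0.49],[0.48,0.75,0,0,0,0.59],[0.55,0.88,0,0,0,0.69],[0.6,1,0,0,0,0.8]]';python3 plan.py 0.565 -0.34 0.16 -90;  python3 - <<'E'
from h import *
c=snap('wrist','w19')
np.savez('w19.npz',f=c['frame'],view=c['view'],k=[c['fx'],c['fy'],c['cx'],c['cy']])
E
```

```text
time_s: 58.1
tool_pos: [0.509, -0.0785, 0.174]
tool_rot: [180.0, 0.0, -18.3]
force: [0.1, 0.5, -0.6]
grip_width: 0.0498
time_s: 59.1
tool_pos: [0.5393, -0.1936, 0.1741]
tool_rot: [180.0, 0.0, -18.3]
force: [-0.5, -0.6, -1.2]
grip_width: 0.0498
time_s: 60.1
tool_pos: [0.5646, -0.3073, 0.1741]
tool_rot: [180.0, -0.0, -90.6]
force: [-0.0, -0.3, -0.8]
grip_width: 0.0499
t 60.1 tcp [ 0.5646 -0.3073  0.1741] [179.98  -0.   -90.6 ] grip 0.0499 F [-0.  -0.3 -0.8]
shift [ 0.327 -0.008  0.141] turn [ 0.    -0.    -0.007]
```

View pics/w19.png

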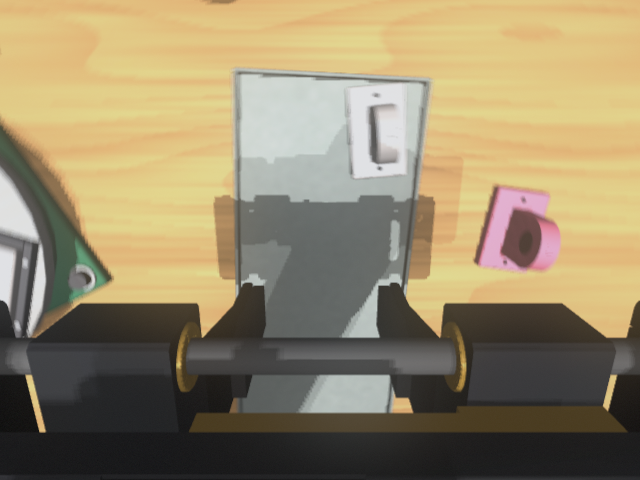

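A is the only silver bracket left in the tray, at (377,131); the pink one at (520,230) is outside it. Enlarging A.

```bash
python3 - <<'E'
import cv2,numpy as np
f=np.load('w19.npz')['f'][:,:,::-1]
cv2.imwrite('pics/bA.png',cv2.resize(f[75:185,335:420],None,fx=5,fy=5,interpolation=cv2.INTER_CUBIC))
E
```

```text
(no output)
```

View pics/bA.png

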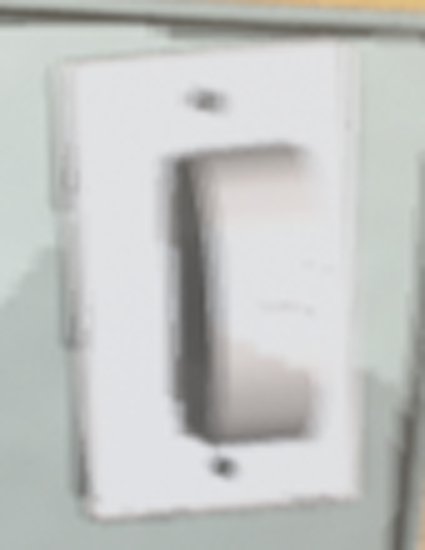

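```bash
python3 - <<'E'
from h import *
print(env.get_obs()['joint_velocities'].round(2))
snap('wrist'); snap('wrist');c=snap('wrist','w20')
np.savez('w20.npz',f=c['frame'],view=c['view'],k=[c['fx'],c['fy'],c['cx'],c['cy']])
crop(c,335,75,85,110,'bA2')
E
```

```text
[ 0.47 -0.76 -0.78  1.27  1.09  0.34 13.75]
scale 5.454545454545454
```

View pics/bA2.png

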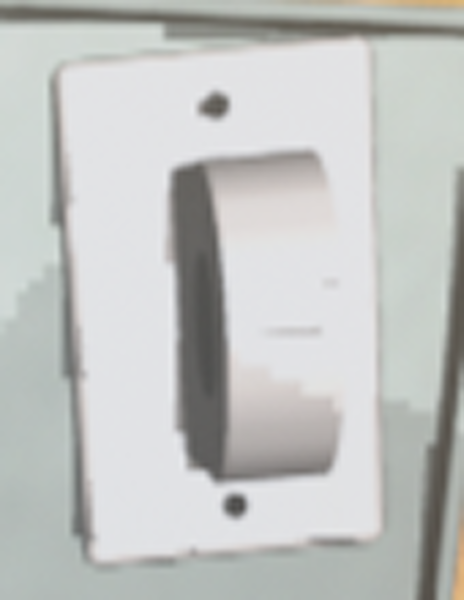

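```bash
python3 - <<'E'
from br import *
meas('w20.npz',(335,75),5.4545,[(214,104),(235,506)],[(58,67),(372,40),(381,538),(92,562)])
E
python3 plan.py 0.63 -0.35 0.13 -85
```

```text
dots [ 0.6339 -0.35  ] 0.0553 5.23
corners [ 0.634  -0.3502] 0.0682 0.0427 4.72
t 60.3 tcp [ 0.5646 -0.3063  0.1741] [ 1.7998e+02  2.0000e-02 -9.0110e+01] grip 0.0502 F [0.1 0.7 0.1]
shift [ 0.436 -0.655  0.44 ] turn [ 0.     0.    -0.057]
```

```bash
python3 plan.py 0.634 -0.35 0.13 -85; python3 -m pendant '[[0.06,-0.1,0,0,0,0],[0.13,-0.2,0.05,0,0,-0.01],[0.2,-0.3,0.1,0,0,-0.02],[0.27,-0.42,0.2,0,0,-0.03],[0.34,-0.55,0.3,0,0,-0.04],[0.436,-0.69,0.4,0,0,-0.057],[0.436,-0.695,0.5,0,0,-0.057],[0.436,-0.695,0.6,0,0,-0.057]]'; python3 plan.py 0.634 -0.35 0.024 -85; python3 - <<'E'
from h import *
snap('wrist');snap('wrist','w21')
E
```

```text
t 60.3 tcp [ 0.5646 -0.3063  0.1741] [ 1.7998e+02  2.0000e-02 -9.0110e+01] grip 0.0502 F [0.1 0.7 0.1]
shift [ 0.436 -0.695  0.44 ] turn [ 0.     0.    -0.057]
time_s: 61.3
tool_pos: [0.6339, -0.35, 0.113]
tool_rot: [179.9, 0.0, -85.2]
force: [-0.4, 0.8, -0.2]
grip_width: 0.0499
t 61.3 tcp [ 0.6339 -0.35    0.113 ] [ 1.7994e+02  4.0000e-02 -8.5150e+01] grip 0.0499 F [-0.4  0.8 -0.2]
shift [ 0.001 -0.002  0.89 ] turn [ 0.001  0.    -0.002]
```

View pics/w21.png

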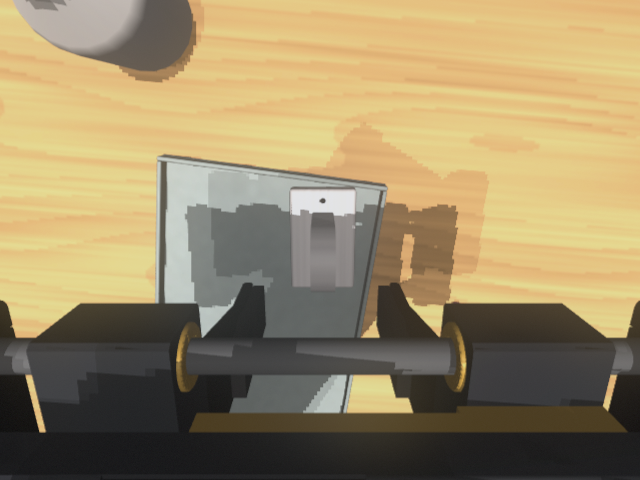

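Square and centred on A. Descending and gripping.

```bash
python3 -m pendant '[[0,0,0.1,0,0,0],[0,0,0.2,0,0,0],[0,0,0.33,0,0,0],[0,0,0.46,0,0,0],[0,0,0.58,0,0,0],[0,0,0.7,0,0,0],[0,0,0.8,0,0,0],[0,0,0.885,0,0,0]]';python3 plan.py 0.634 -0.35 0.024 -85;python3 -m pendant '[[0,0,0,0,0,0],[0,0,0,0,0,0],[0,0,0,0,0,0],[0,0,0,0,0,0],[0,0,0,0,0,0],[0,0,0,0,0,0],[0,0,0,0,0,0],[0,0,0,0,0,0]]' 5 40;python3 plan.py 0.634 -0.35 0.024 -85;  python3 -m pendant '[[0,0,-0.1,0,0,0],[0,0,-0.25,0,0,0],[0,0,-0.37,0,0,0],[0,0,-0.5,0,0,0],[0,0,-0.62,0,0,0],[0,0,-0.75,0,0,0],[0,0,-0.9,0,0,0],[0,0,-1,0,0,0]]'; python3 plan.py 0.6191 -0.0085 0.16 -18.2
```

```text
time_s: 62.4
tool_pos: [0.6341, -0.3503, 0.025]
tool_rot: [180.0, 0.0, -85.1]
force: [-0.4, -0.5, -0.3]
grip_width: 0.0501
t 62.4 tcp [ 0.6341 -0.3503  0.025 ] [179.99   0.   -85.15] grip 0.0501 F [-0.4 -0.5 -0.3]
shift [-0.003  0.     0.01 ] turn [ 0.     0.    -0.002]
time_s: 63.4
tool_pos: [0.6343, -0.3505, 0.0261]
tool_rot: [-180.0, -0.0, -85.2]
force: [-0.5, -0.1, 2.7]
grip_width: 0.0139
t 63.4 tcp [ 0.6343 -0.3505  0.0261] [-1.7998e+02 -2.0000e-02 -8.5150e+01] grip 0.0139 F [-0.5 -0.1  2.7]
shift [-0.006  0.002  0.021] turn [-0.    -0.    -0.002]
time_s: 64.4
tool_pos: [0.6345, -0.3506, 0.1272]
tool_rot: [-179.9, -0.0, -85.2]
force: [-0.1, 0.1, -1.2]
grip_width: 0.0137
t 64.4 tcp [ 0.6345 -0.3506  0.1272] [-1.7994e+02 -4.0000e-02 -8.5150e+01] grip 0.0137 F [-0.1  0.1 -1.2]
shift [-3.421 -0.136 -0.33 ] turn [-0.    -0.001 -0.744]
```

```bash
python3 -m pendant '[[-0.07,0,-0.05,0,0,0],[-0.2,0,-0.1,0,0,0],[-0.35,0,-0.15,0,0,0],[-0.5,-0.01,-0.2,0,0,0],[-0.65,-0.02,-0.25,0,0,0],[-0.8,-0.03,-0.3,0,0,0],[-0.93,-0.04,-0.33,0,0,0],[-1,-0.04,-0.33,0,0,0]]'; python3 -m pendant '[[-0.07,0,0,0,0,0],[-0.2,0,0,0,0,0],[-0.35,0,0,0,0,0],[-0.5,-0.01,0,0,0,0],[-0.65,-0.02,0,0,0,0],[-0.8,-0.03,0,0,0,0],[-0.93,-0.04,0,0,0,0],[-1,-0.04,0,0,0,0]]';python3 -m pendant '[[-0.07,0,0,0,0,-0.09],[-0.2,0,0,0,0,-0.18],[-0.3,0,0,0,0,-0.27],[-0.4,-0.01,0,0,0,-0.36],[-0.5,-0.02,0,0,0,-0.45],[-0.6,-0.03,0,0,0,-0.55],[-0.7,-0.04,0,0,0,-0.65],[-0.8,-0.04,0,0,0,-0.744]]'; python3 plan.py 0.6191 -0.0085 0.11 -18.2
```

```text
time_s: 65.4
tool_pos: [0.63, -0.2491, 0.1591]
tool_rot: [-180.0, -0.0, -85.1]
force: [-0.3, -1.3, -1.4]
grip_width: 0.014
time_s: 66.4
tool_pos: [0.6253, -0.149, 0.1588]
tool_rot: [-180.0, 0.0, -85.1]
force: [0.0, 0.2, -1.2]
grip_width: 0.0138
time_s: 67.4
tool_pos: [0.6224, -0.0705, 0.1587]
tool_rot: [180.0, -0.0, -18.0]
force: [1.2, -0.0, -1.9]
grip_width: 0.0135
t 67.4 tcp [ 0.6224 -0.0705  0.1587] [ 1.7998e+02 -1.0000e-02 -1.7960e+01] grip 0.0135 F [ 1.2 -0.  -1.9]
shift [-0.222 -0.58   0.487] turn [ 0.    -0.     0.003]
```

```bash
python3 -m pendant '[[-0.02,-0.08,0,0,0,0],[-0.06,-0.2,0.05,0,0,0],[-0.11,-0.32,0.1,0,0,0],[-0.16,-0.44,0.2,0,0,0],[-0.2,-0.55,0.3,0,0,0],[-0.222,-0.58,0.4,0,0,0],[-0.222,-0.58,0.487,0,0,0],[-0.222,-0.58,0.487,0,0,0]]'; python3 - <<'E'
from h import *
snap('wrist');snap('wrist','w22')
E
python3 plan.py 0.6191 -0.0085 0.0745 -18.2
```

```text
time_s: 68.4
tool_pos: [0.6187, -0.0092, 0.1089]
tool_rot: [179.9, 0.1, -18.2]
force: [-0.0, 0.6, -1.9]
grip_width: 0.0136
t 68.5 tcp [ 0.6196 -0.0091  0.1101] [ 1.7998e+02 -2.0000e-02 -1.8260e+01] grip 0.0138 F [ 0.5 -0.3 -1.7]
shift [-0.007 -0.004  0.356] turn [ 0.    -0.    -0.001]
```

View pics/w22.png

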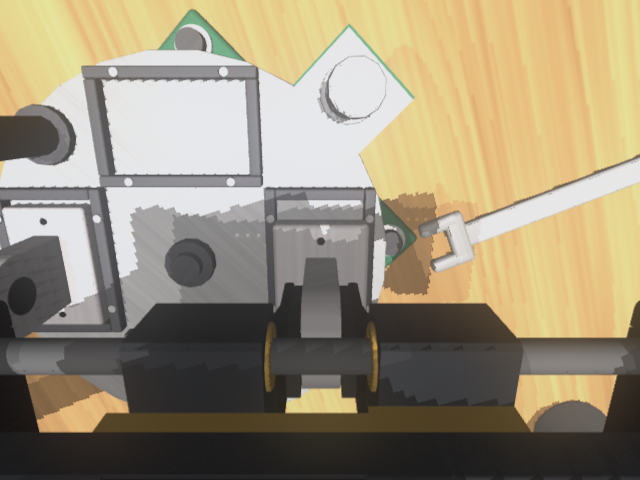

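The plate is centred over nest3 (272–369), and the pin's collar is flat on the tab at (355,90). Lowering.

```bash
python3 -m pendant '[[0,0,0.05,0,0,0],[-0.006,-0.004,0.1,0,0,0],[-0.006,-0.004,0.15,0,0,0],[-0.006,-0.004,0.2,0,0,0],[-0.006,-0.004,0.25,0,0,0],[-0.006,-0.004,0.28,0,0,0],[-0.006,-0.004,0.31,0,0,0],[-0.006,-0.004,0.325,0,0,0]]'; python3 plan.py 0.6191 -0.0085 0.0745 -18.2
```

```text
time_s: 69.5
tool_pos: [0.6189, -0.0078, 0.0774]
tool_rot: [180.0, 0.0, -18.2]
force: [0.4, 0.2, -1.5]
grip_width: 0.0139
t 69.5 tcp [ 0.6189 -0.0078  0.0774] [179.99   0.   -18.19] grip 0.0139 F [ 0.4  0.2 -1.5]
shift [0.004 0.007 0.029] turn [0. 0. 0.]
```

```bash
python3 -m pendant '[[0,0.003,0.01,0,0,0],[0,0.004,0.015,0,0,0],[0,0.004,0.02,0,0,0],[0,0.004,0.025,0,0,0],[0,0.004,0.028,0,0,0],[0,0.004,0.028,0,0,0],[0,0.004,0.028,0,0,0],[0,0.004,0.028,0,0,0]]'; python3 plan.py 0.6191 -0.0085 0.0745 -18.2;python3 -m pendant '[[0,0,0,0,0,0],[0,0,0,0,0,0],[0,0,0,0,0,0],[0,0,0,0,0,0],[0,0,-0.1,0,0,0],[0,0,-0.3,0,0,0],[0,0,-0.55,0,0,0],[0,0,-0.8,0,0,0]]' 50;python3 plan.py 0.525 -0.061 0.25 -18.2
```

```text
time_s: 70.5
tool_pos: [0.6189, -0.0082, 0.0751]
tool_rot: [180.0, -0.0, -18.2]
force: [-1.7, -0.2, 2.6]
grip_width: 0.0138
t 70.5 tcp [ 0.6189 -0.0082  0.0751] [ 1.7999e+02 -1.0000e-02 -1.8190e+01] grip 0.0138 F [-1.7 -0.2  2.6]
shift [0.003 0.003 0.006] turn [ 0. -0.  0.]
time_s: 71.5
tool_pos: [0.6194, -0.008, 0.1574]
tool_rot: [-180.0, -0.1, -18.2]
force: [-0.5, 0.5, 0.0]
grip_width: 0.0499
t 71.5 tcp [ 0.6194 -0.008   0.1574] [-1.7997e+02 -1.1000e-01 -1.8180e+01] grip 0.0499 F [-0.5  0.5  0. ]
shift [-0.729  0.797 -0.928] turn [-0.    -0.001  0.   ]
```

Moving back to the overview pose for a final check.

```bash
python3 -m pendant '[[0,0,-0.2,0,0,0],[0,0,-0.4,0,0,0],[-0.1,0.1,-0.6,0,0,0],[-0.25,0.25,-0.8,0,0,0],[-0.4,0.4,-0.93,0,0,0],[-0.55,0.58,-0.93,0,0,0],[-0.7,0.75,-0.93,0,0,0],[-0.729,0.797,-0.93,0,0,0]]'; python3 - <<'E'
from h import *
snap('wrist');c=snap('wrist','w23')
np.savez('w23.npz',f=c['frame'],view=c['view'],k=[c['fx'],c['fy'],c['cx'],c['cy']])
snap('scene','sc23');snap('top','top23')
E
```

```text
time_s: 72.5
tool_pos: [0.524, -0.062, 0.2485]
tool_rot: [180.0, -0.0, -18.3]
force: [-0.2, 0.4, -0.9]
grip_width: 0.0502
```

View pics/w23.png

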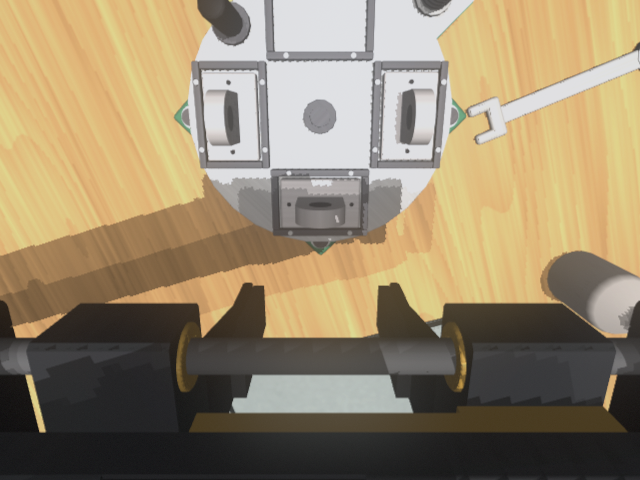

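View pics/sc23.png

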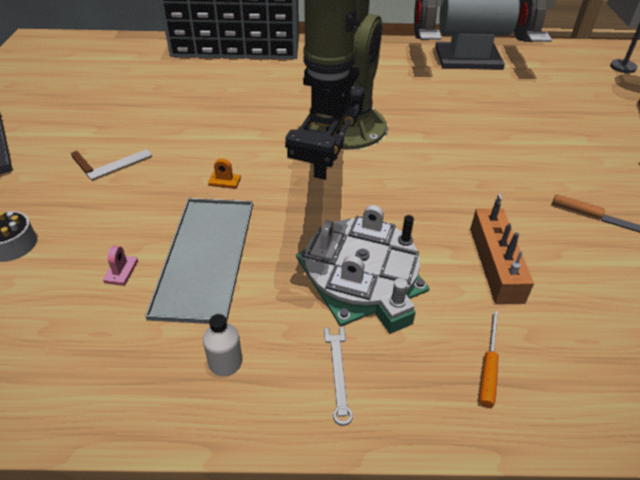

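View pics/top23.png

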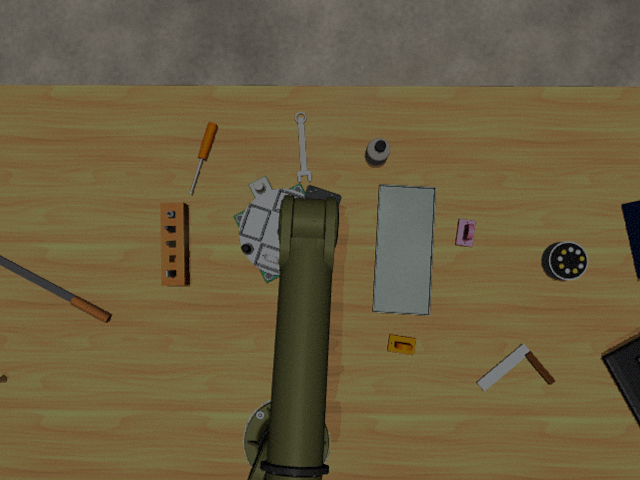

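All three brackets lie in nests: nest1 (230,117), nest3 (410,117) and nest2 (320,204). The tray is empty, the tools and bench items have not moved, and the pin is in the tab. One numeric check remains, from the screw holes on the plates.

```bash
python3 - <<'E'
from h import *
d=np.load('w23.npz'); k=d['k']; c=dict(view=d['view'],fx=k[0],fy=k[1],cx=k[2],cy=k[3])
g=cv2.cvtColor(d['f'],cv2.COLOR_RGB2GRAY).astype(float)
def dot(u,v,r=5):
    w=g[v-r:v+r+1,u-r:u+r+1]; m=np.clip(np.median(w)-25-w,0,None); yy,xx=np.mgrid[-r:r+1,-r:r+1]; return (u+(m*xx).sum()/m.sum(),v+(m*yy).sum()/m.sum())
for n,a,b,t in [('n1',(228,82),(233,152),(.4784,.038)),('n2',(289,204),(352,205),(.5256,-.0555)),('n3',(414,82),(405,152),(.6191,-.0085))]:
    A,B=dot(*a),dot(*b); p,q=onz(c,A,.064)[:2],onz(c,B,.064)[:2]; m=(p+q)/2; e=q-p
    print(n,np.round(A,1),np.round(B,1),'err mm',((m-t)*1e3).round(1),'span',np.hypot(*e).round(4),'yaw',np.degrees(np.arctan2(e[1],e[0])).round(2))
f=d['f'][:,:,::-1]; cv2.imwrite('pics/fin.png',cv2.resize(f[55:245,180:460],None,fx=2.8,fy=2.8,interpolation=cv2.INTER_CUBIC))
E
```

```text
n1 [228.  82.] [232.4 151.6] err mm [ 0.2 -1.1] span 0.055 yaw -108.18
n2 [288.6 204.1] [351.2 204.1] err mm [0.6 0.1] span 0.055 yaw -18.27
n3 [411.   81.2] [406.8 150.6] err mm [-0.  -0.1] span 0.0549 yaw -108.19
```

View pics/fin.png

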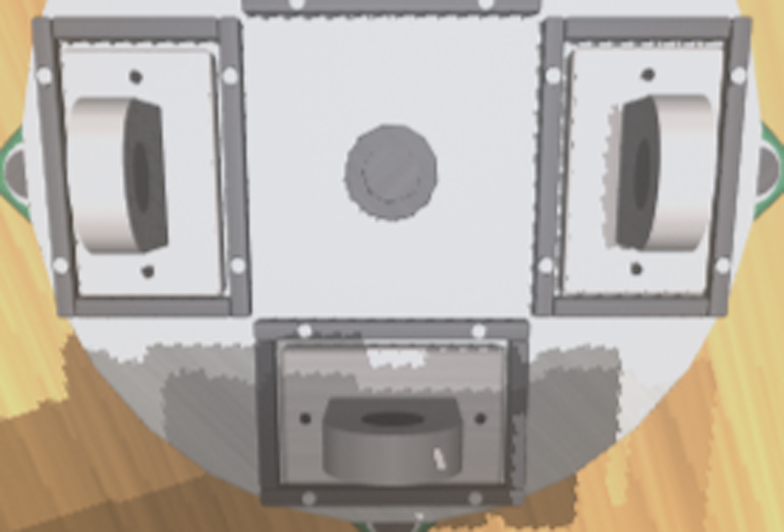

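```bash
python3 -c "
from cell import env
print(env.get_obs()['force']); print(env.sign_off())"
```

```text
[ 0.82020008  0.08751442 -0.42948479]
the job is handed in; nothing more can be done
None
```

I turned the dial by its handle until the tab hole lay over the lug hole. Then I put the locking pin through both holes and seated all three brackets, in nest1, nest2 and nest3. One bracket was knocked aside in the tray partway through, so I measured it again before picking it up. The job was handed in at about 73 s; sign-off gives no verdict.

- **Brackets:** in the last wrist picture their centres are 1.1 mm or less from the nest centres and square to within about 0.1°. I didn't measure their height or level separately; they went down onto the nest floors with at most about 6 N, and look flat in the pictures.
- **Pin:** it met almost no resistance going in, and its collar looks flat on the tab. I checked this in the pictures only, with no measurement of depth or tilt.
- **Dial:** before the pin went in it measured about −0.01 rad, inside the 0.04 limit. I didn't measure the angle again afterwards, but the pin now holds it.
- **Everything else:** the other four tools are still standing in the block. The screwdriver, wrench, oil bottle, and the pink and orange look-alikes show no movement in the last pictures.

No check failed. The only disagreement was in the early camera readings: the scene and top views differed by about 6 mm on the pivot. I relied on the wrist camera for the nest positions, where the nests came out 74.1 mm from the pivot against the 74 mm given.

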